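# Unclamp the finished board from the router plate (left-hand nuts)

### The job

The cut is finished: first turn the spindle-speed dial on the grey box back to its one long mark. Then take off every U-clamp that holds the board - its hex nut has a left-hand thread, so unscrew it clockwise, never tighten it, until the clamp can be drawn out from under the nut - and lay the clamps in the grey tray side by side, flat on its floor with their fins up. Last, lift the board and lay it flat and centred across the two wooden stickers, leaving the glue bottle standing where it is.

Things in the scene. Friction and masses are not known exactly. Their poses are not given: they have to be found in the camera images.
- plate: fixed dark steel plate 300 (x) x 230 (y) x 30 mm; origin centre of underside. Four upright studs, 16 mm diameter, tops 118 mm above the table, at plate x = -56 or +56, y = -55 or +55 mm. Outward (in x) of each, from 14 to 70 mm off the stud axis, a fixed wooden heel block 50 mm wide, 20 mm high: each clamp lies on its block and on the board
- nut1 (a joint): angle (rad) of the hex nut on the near side (plate -x), left (+y) stud. LEFT-HAND thread: turned CLOCKWISE seen from above it grows, unscrews and climbs 2.55 mm per rad. Starts at 0 to 0.4; tightens to a stop at -0.45; ends at 4.2 (stays on its stud). From 2.3 up it clears the clamp's lips (3.0 leaves easy room). Friction 0.08 N m, stays where left. If it has no clamp it need not be touched
- nut1_top (a point): centre of the top of steel hex nut1, on the stud axis, 92.5 mm above the table at joint value 0. The nut is 36 mm across flats, 42 across corners, 32 tall; at joint value 0 its pairs of flats face 0, 60 and 120 deg from plate +x, and they turn with the nut. The stud sticks out above it
- clamp1: aluminium U-clamp under nut1, 112 (x) x 50 (y) x 10 mm, 0.2 kg; may be absent. Origin centre of underside; +x to its open end, over the board. Slot 20 mm wide from x = 2 to the end at 56, stud at x = 22. 6 mm lips on the prong tips (x 48 to 56) catch on a tight nut; once loose draw it 55 mm along its -x. Grip fin on top: x -48 to -18, 10 mm thick in y, 10 to 40 mm up
- nut2 (a joint): angle (rad) of the hex nut on the near side (-x), right (-y) stud. LEFT-HAND thread: turned CLOCKWISE seen from above it grows, unscrews and climbs 2.55 mm per rad. Starts at 0 to 0.4; tightens to a stop at -0.45; ends at 4.2 (stays on its stud). From 2.3 up it clears the clamp's lips (3.0 leaves easy room). Friction 0.08 N m, stays where left. If it has no clamp it need not be touched
- nut2_top (a point): centre of the top of steel hex nut2, on the stud axis, 92.5 mm above the table at joint value 0. The nut is 36 mm across flats, 42 across corners, 32 tall; at joint value 0 its pairs of flats face 0, 60 and 120 deg from plate +x, and they turn with the nut. The stud sticks out above it
- clamp2: aluminium U-clamp under nut2, 112 (x) x 50 (y) x 10 mm, 0.2 kg; may be absent. Origin centre of underside; +x to its open end, over the board. Slot 20 mm wide from x = 2 to the end at 56, stud at x = 22. 6 mm lips on the prong tips (x 48 to 56) catch on a tight nut; once loose draw it 55 mm along its -x. Grip fin on top: x -48 to -18, 10 mm thick in y, 10 to 40 mm up
- nut3 (a joint): angle (rad) of the hex nut on the far side (+x), left (+y) stud. LEFT-HAND thread: turned CLOCKWISE seen from above it grows, unscrews and climbs 2.55 mm per rad. Starts at 0 to 0.4; tightens to a stop at -0.45; ends at 4.2 (stays on its stud). From 2.3 up it clears the clamp's lips (3.0 leaves easy room). Friction 0.08 N m, stays where left. If it has no clamp it need not be touched
- nut3_top (a point): centre of the top of steel hex nut3, on the stud axis, 92.5 mm above the table at joint value 0. The nut is 36 mm across flats, 42 across corners, 32 tall; at joint value 0 its pairs of flats face 0, 60 and 120 deg from plate +x, and they turn with the nut. The stud sticks out above it
- clamp3: aluminium U-clamp under nut3, 112 (x) x 50 (y) x 10 mm, 0.2 kg; may be absent. Origin centre of underside; +x to its open end, over the board. Slot 20 mm wide from x = 2 to the end at 56, stud at x = 22. 6 mm lips on the prong tips (x 48 to 56) catch on a tight nut; once loose draw it 55 mm along its -x. Grip fin on top: x -48 to -18, 10 mm thick in y, 10 to 40 mm up
- nut4 (a joint): angle (rad) of the hex nut on the far side (+x), right (-y) stud. LEFT-HAND thread: turned CLOCKWISE seen from above it grows, unscrews and climbs 2.55 mm per rad. Starts at 0 to 0.4; tightens to a stop at -0.45; ends at 4.2 (stays on its stud). From 2.3 up it clears the clamp's lips (3.0 leaves easy room). Friction 0.08 N m, stays where left. If it has no clamp it need not be touched
- nut4_top (a point): centre of the top of steel hex nut4, on the stud axis, 92.5 mm above the table at joint value 0. The nut is 36 mm across flats, 42 across corners, 32 tall; at joint value 0 its pairs of flats face 0, 60 and 120 deg from plate +x, and they turn with the nut. The stud sticks out above it
- clamp4: aluminium U-clamp under nut4, 112 (x) x 50 (y) x 10 mm, 0.2 kg; may be absent. Origin centre of underside; +x to its open end, over the board. Slot 20 mm wide from x = 2 to the end at 56, stud at x = 22. 6 mm lips on the prong tips (x 48 to 56) catch on a tight nut; once loose draw it 55 mm along its -x. Grip fin on top: x -48 to -18, 10 mm thick in y, 10 to 40 mm up
- board: pine board 60 (x) x 200 (y) x 20 mm, 0.18 kg, with two shallow darker pockets on its top; lies on the plate between the studs, held down by the clamps. Origin at the centre of its underside, z up. Free to grip across its 60 mm width at its middle
- tray: grey open tray, outside 210 (x) x 160 (y) x 35 mm, walls and floor 5 mm, 1.2 kg, loose; origin at the centre of its underside. Three clamps fit side by side with their length along tray y
- stickers: two parallel wooden battens on the table, fixed, each 25 (x) x 120 (y) x 30 mm high, centred at x = -65 and +65 mm in this frame; origin midway between them on the table. The board lies across both with its length along this frame's x
- dial (a joint): angle (rad) of the spindle-speed dial on top of the grey control box; grows clockwise seen from above, range 0 to 5.2, stays where left (friction 0.04 N m). At 0 the pointer (white stripe on one end of the black grip bar) points along the box's +x; on the long mark it reads 1.6
- speedbox: grey control box 110 x 110 x 65 mm, fixed, origin at the centre of its underside; carries the dial in the middle of its top, with white ticks every 0.4 rad round it (0 to 5.2), the one at 1.6 being much longer and thicker than the others
- dial_grip (a point): top of the dial's grip bar, on its axis, 102 mm above the table; bar 56 mm long along the pointer, 12 mm thick, 26 mm tall; this frame's x axis is the pointer direction and turns with the dial
- dial_mark (a point): middle of the long tick on top of the control box, 45 mm from the dial axis
- glue: white glue bottle, 60 mm diameter, 160 mm tall, upright bystander; origin under its centre
There are look-alikes about, which are no part of the job. Leave any orange or purple look-alike of the clamp1 alone.

How it is judged:
On the way, in this order (a step that is already met when the one before it is completed fails the run):
1. the dial points at the long mark (value of joint dial between 1.46 and 1.74 rad and contact force between speedbox and the fingers below 0.2 N), for 0.2 s.
2. every clamp that was there lies flat in the tray, released (x of clamp1 in the frame of tray between -0.1 and 0.1 m and y of clamp1 in the frame of tray between -0.075 and 0.075 m and z of clamp1 in the frame of tray between 0 and 0.015 m and angle between each of clamp1, clamp2, clamp3, clamp4's own z axis and vertical below 0.15 rad and x of clamp2 in the frame of tray between -0.1 and 0.1 m and y of clamp2 in the frame of tray between -0.075 and 0.075 m and z of clamp2 in the frame of tray between 0 and 0.015 m and x of clamp3 in the frame of tray between -0.1 and 0.1 m and y of clamp3 in the frame of tray between -0.075 and 0.075 m and z of clamp3 in the frame of tray between 0 and 0.015 m and x of clamp4 in the frame of tray between -0.1 and 0.1 m and y of clamp4 in the frame of tray between -0.075 and 0.075 m and z of clamp4 in the frame of tray between 0 and 0.015 m and contact force between each of clamp1, clamp2, clamp3, clamp4 and the fingers below 0.2 N), for 0.2 s.
3. the board lies across both stickers, released (x of board in the frame of stickers between -0.03 and 0.03 m and y of board in the frame of stickers between -0.03 and 0.03 m and z of board in the frame of stickers between 0.026 and 0.036 m and angle between the y axis of board and the x axis of stickers, either way round below 0.17 rad and angle between board's own z axis and vertical below 0.1 rad and contact force between board and the fingers below 0.2 N), for 0.2 s.
At the end, for the whole second after the job is handed in: dial within 0.14 rad of the long mark; every clamp present inside the tray, flat on its floor (10 mm, 0.15 rad), fin up; board flat across both stickers, centre within 30 mm of theirs, within 0.17 rad of square to the battens; all at rest (value of joint dial between 1.46 and 1.74 rad and x of clamp1 in the frame of tray between -0.1 and 0.1 m and y of clamp1 in the frame of tray between -0.075 and 0.075 m and z of clamp1 in the frame of tray between 0 and 0.015 m and angle between each of clamp1, clamp2, clamp3, clamp4's own z axis and vertical below 0.15 rad and x of clamp2 in the frame of tray between -0.1 and 0.1 m and y of clamp2 in the frame of tray between -0.075 and 0.075 m and z of clamp2 in the frame of tray between 0 and 0.015 m and x of clamp3 in the frame of tray between -0.1 and 0.1 m and y of clamp3 in the frame of tray between -0.075 and 0.075 m and z of clamp3 in the frame of tray between 0 and 0.015 m and x of clamp4 in the frame of tray between -0.1 and 0.1 m and y of clamp4 in the frame of tray between -0.075 and 0.075 m and z of clamp4 in the frame of tray between 0 and 0.015 m and x of board in the frame of stickers between -0.03 and 0.03 m and y of board in the frame of stickers between -0.03 and 0.03 m and z of board in the frame of stickers between 0.026 and 0.036 m and angle between the y axis of board and the x axis of stickers, either way round below 0.17 rad and angle between board's own z axis and vertical below 0.1 rad and linear speed of each of board, clamp1, clamp2, clamp3, clamp4 below 0.02 m/s); the robot touches nothing.
It fails at once if a left-hand nut is tightened (turned anticlockwise) past -0.25 rad (value of joint any of nut1, nut2, nut3, nut4 below -0.25 rad).
It fails at once if the glue is pushed more than 5 cm away or knocked over (distance of glue from where it was at the start of the episode above 0.05 m or angle between glue's own z axis and vertical above 0.5 rad).
Of clamp1, clamp2, clamp3, clamp4 only 2 to 3 are there at a start; the rules pass over those that are not, and their reading is None.
At some moment in a run one of tray may be knocked a few centimetres aside while the robot is not near it.
Once in a run the grip may slacken for a moment while it holds something.
It also fails if it takes over 210 s, if anything falls off the work surface, if the arm or the gripper's body presses on something with over 40 N, if the wrist force passes 120 N, or if a joint passes its speed limit or range.

### The arm

A 7-joint arm with a two-finger parallel gripper is mounted at the origin on the work surface. World frame = base frame: x ahead of the robot, y to its left, z up, the work surface at z = 0. Lengths are in m, angles in rad, forces in N, time in s.
With the tool pointing down it reaches from about 0.4 to 0.85 m from the base axis. Payload 4.5 kg.
Tool frame: the origin (TCP) lies midway between the tips of the shut fingers; the grasp point (between the pads) lies 19 mm behind it; x points along the fingers, y is the direction in which the jaws open and shut, and the axes are right-handed (so a half turn about x gives the same grasp; the last joint's range is limited). The gripper opens to 88 mm and grips with 3 to 60 N. Pads are 18 mm wide; open, the fingers measure 123 mm over their backs; the gripper's body (75 mm by 187 mm) begins 45 mm behind the grasp point.
Start: joints at [-1.256, 0.689, -0.195, 1.565, 0.157, 0.902, -0.215], TCP at [0.173, 0.601, 0.239] pointing down, gripper open.
Joint ranges: [-3.01, 3.01], [-0.46, 2.08], [-1.47, 1.51], [0.13, 2.56], [-1, 4.14], [0.04, 2.09], [-2.66, 2.66]. Speed limits (rad/s): [2.57, 2.57, 3.14, 3.14, 3.14, 3.14, 3.14].

### API

Orientations are given as a unit quaternion [x, y, z, w].
In Python, from plant import get_state, imaging, r gives the robot as it stands.
- The arm moves only by the tool send_rows, never from a script. Its arguments are lists of equal length, an entry for each row: "linear": the shift along the tool's x, y, z in m, a list of three; "twist": the turn about the tool's x in rad. In form: {"linear": [[tx, ty, tz], ...], "twist": [twist, ...]}. A call has 1 to 20 rows; each row shifts and turns the commanded pose from where the row before left it, along the tool's axes as they then stand; what a row does not reach is not made up. A row lasts 1/8 s, in which the tool goes at most 62.5 mm and 10.7 degrees, less where a joint would pass 70% of its speed; a pose out of reach is approached as far as the arm can. A call is refused whole if a number of a shift passes 0.0625 or a number of a turn 0.188, either way. A call with a gripper value outside its range is refused whole. "jaw" is the closure, from 0 (fully open) to 1 (shut), set as the call begins (left out, the last holds). The fingers move at their own pace and stop on an object; "newtons" is the grip in N (left out, the last holds). Time passes only in rows, so rows that do not move let the fingers close. It gives the time, the measured TCP pose, the force and the opening at its end, in the units of the state.
- get_state(): the state, without advancing time (a new reading comes with each control period).
- imaging.snapshot(name): name is "side" or "top"; returns a dict with "frame" (420x560x3 uint8, red, green, blue), "fovy" (degrees; the focal length in pixels is half the picture's height over the tangent of half this angle, whatever the lens; pixels are square), "cx", "cy" (the principal point, pixels), "rvec" (rotation vector, rad) and "tvec" (3), from world to camera coordinates, as OpenCV has them. Camera axes: x right, y down, z forward; pixel columns grow to the right and rows downward; lengths in m; the calibration is good to about 2 mm. A picture is of the moment at which its call begins. There is no depth.
- r.finish_job(): hands the job in, once; it reports no verdict.
The state is a dict: "clock": time; "q": joint angles; "qd": joint speeds; "joint_torque": joint torques, N m; "tool_pos": TCP position; "eef_rot": TCP orientation; "contact_force": force on the tool from outside, world axes, zero at the start; "moment": the same for the moment, N m; "opening": opening from 0.0 (shut) to 1.0 (fully open).
Only numpy, scipy, OpenCV 4.12 (cv2) and the standard library are available. Lean on these libraries where they do the work, as an engineer would, in place of code of your own. Each camera call takes 0.05 s, during which the arm holds its last target. There are 200 camera calls.

## Working session

There is one attempt and no reset: what is moved stays moved. The work goes in short steps, Python scripts to look and compute and a tool call to move; the robot and the scene stay as the last step left them, time stands still between calls to the robot, and variables do not carry over. Pictures are saved under pics/ and viewed, and the job is handed in when it is done.

Besides the shell and the picture viewer there is one more tool, called after ">>>" as name([rows], argument=value, ...), one row to a line, values as JSON. send_rows: Moves the arm, as the interface text tells. Its arguments: {"type":"object","properties":{"linear":{"type":"array","items":{"type":"array","items":{"type":"number"}}},"twist":{"type":"array","items":{"type":"number"}},"jaw":{"type":"number"},"newtons":{"type":"number"}},"required":["linear","twist"]}

```bash
ls; mkdir -p pics
cat > h.py <<'E'
import numpy as np, cv2
from scipy.spatial.transform import Rotation as R
from plant import get_state, imaging, r
def snap(name, fn=None):
    s=imaging.snapshot(name)
    if fn: cv2.imwrite('pics/'+fn, cv2.resize(s['frame'][:,:,::-1],(800,600),interpolation=cv2.INTER_CUBIC))
    return s
def K(s):
    f=s['frame'].shape[0]/2/np.tan(np.radians(s['fovy'])/2)
    return np.array([[f,0,s['cx']],[0,f,s['cy']],[0,0,1]])
def ray(s,uv):
    Rm=cv2.Rodrigues(np.array(s['rvec'],float))[0]; t=np.array(s['tvec'],float).ravel()
    return -Rm.T@t, Rm.T@np.linalg.inv(K(s))@np.array([uv[0],uv[1],1.])
def plane(s,uv,z):
    c,d=ray(s,uv); return c+d*(z-c[2])/d[2]
def proj(s,P):
    return cv2.projectPoints(np.array(P,float).reshape(-1,3),np.array(s['rvec'],float),np.array(s['tvec'],float),K(s),None)[0].reshape(-1,2)
def crop(s,u0,v0,u1,v1,fn,k=4):
    c=s['frame'][v0:v1,u0:u1,::-1]; k=min(k,800/(u1-u0),600/(v1-v0))
    cv2.imwrite('pics/'+fn,cv2.resize(c,None,fx=k,fy=k,interpolation=cv2.INTER_CUBIC))
E
python3 - <<'E'
from h import *
for n in('top','side'):
    s=snap(n,n+'0.png'); print(n,s['fovy'],s['cx'],s['cy'],ray(s,(280,210)), [k for k in s if k!='frame'])
    np.savez(n+'0.npz',**{k:v for k,v in s.items()})
st=get_state(); print({k:np.round(v,3) for k,v in st.items()}); print(R.from_quat(st['eef_rot']).as_matrix().round(3))
E
```

```text
pics
top 42.10772376095466 285.55313099712004 198.57450968690958 (array([0.14695817, 0.07334844, 1.71905023]), array([ 0.15548   ,  0.00121717, -0.98811272])) ['fovy', 'cx', 'cy', 'rvec', 'tvec']
side 42.3687413463285 283.18846206850196 214.11580218275532 (array([ 0.08642926, -0.67451499,  1.05679972]), array([ 0.26631751,  0.58692804, -0.76464552])) ['fovy', 'cx', 'cy', 'rvec', 'tvec']
{'clock': np.float64(0.1), 'q': array([-1.256,  0.69 , -0.195,  1.566,  0.157,  0.902, -0.215]), 'qd': array([ 0.   , -0.002,  0.   , -0.004, -0.002, -0.001,  0.   ]), 'joint_torque': array([-4.0000e-03, -5.2850e+01, -1.2720e+00, -1.5384e+01, -5.3000e-02,
        2.0000e-03,  0.0000e+00]), 'tool_pos': array([0.173, 0.6  , 0.238]), 'eef_rot': array([ 0.098,  0.7  , -0.099,  0.7  ]), 'contact_force': array([-0.088, -0.275,  0.275]), 'moment': array([0.038, 0.046, 0.002]), 'opening': np.float64(1.003)}
[[-0.     0.277  0.961]
 [-0.002  0.961 -0.277]
 [-1.    -0.002  0.   ]]
```

View pics/top0.png

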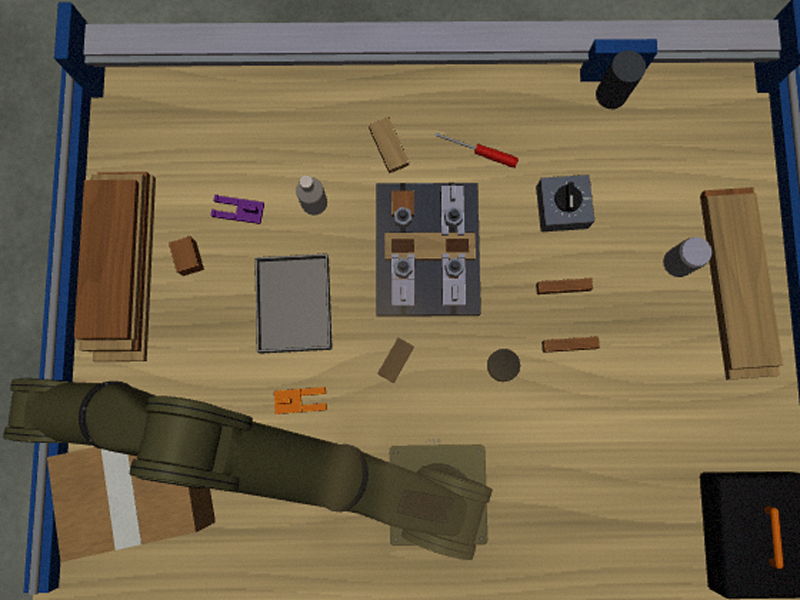

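View pics/side0.png

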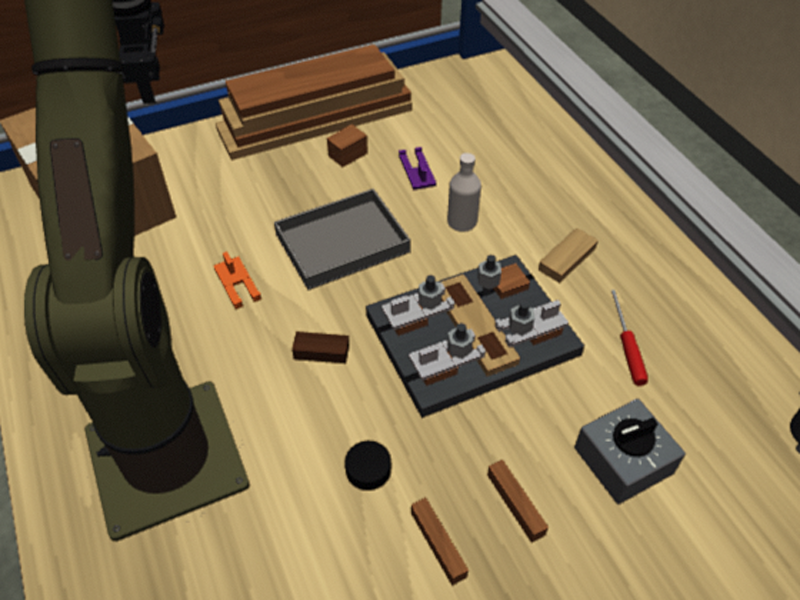

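The top view shows up = +x and left = +y. Clamps are at nuts 1 (402,270), 2 (455,270) and 4 (455,215). Stud 3 (402,215) has only a bare block. The orange (300,400) and purple (238,209) clamps are look-alikes. The tray is at (293,303), the stickers at (565,286) and (571,344), the dial at (567,203) and the glue at (312,195).

Run:
```python
from h import *
s=dict(np.load('top0.npz')); f=s['frame']
crop(s,255,120,345,225,'c_plate.png',8); crop(s,370,115,425,170,'c_dial.png',10)
hsv=cv2.cvtColor(f,cv2.COLOR_RGB2HSV)
def rect(name,mask,box,z,k=3):
    m=np.zeros(mask.shape,np.uint8); u0,v0,u1,v1=box; m[v0:v1,u0:u1]=mask[v0:v1,u0:u1]*255
    m=cv2.morphologyEx(m,cv2.MORPH_CLOSE,np.ones((k,k)))
    cs=cv2.findContours(m,cv2.RETR_EXTERNAL,cv2.CHAIN_APPROX_NONE)[0]; c=max(cs,key=cv2.contourArea)
    P=np.array([plane(s,p[0],z)[:2] for p in c]).astype(np.float32)
    (cx,cy),(w,h),a=cv2.minAreaRect(P*1000); print(name,round(cx),round(cy),'size',round(w),round(h),'ang',round(a,1),'px',c.mean((0,1)).round(1))
H,S,V=[hsv[...,i].astype(int) for i in range(3)]
lowS=(S<70)
rect('plate',(S<90)&(V<110),(255,120,345,228),.03,9)
rect('box',lowS&(V<150),(370,115,425,170),.065,9)
rect('tray',lowS,(170,170,240,255),.035,5)
brown=(S>110)&(V<175)&(H<14)
rect('stick1',brown,(370,190,425,210),.03); rect('stick2',brown,(375,230,425,252),.03)
print(hsv[200,395],hsv[200,350],hsv[242,400], hsv[210,205],hsv[190,270])
```

```text
plate 528 14 size 229 303 ang 89.7 px [298.9 174.4]
box 622 -289 size 122 119 ang 3.5 px [395.4 141.6]
tray 409 310 size 212 161 ang 2.5 px [204.6 212.3]
stick1 442 -286 size 27 121 ang 3.4 px [394.5 200. ]
stick2 313 -295 size 25 118 ang 3.1 px [399.5 240.6]
[ 13 153 105] [ 20  97 129] [ 14 150 104] [ 23  28 109] [170  12  64]
```

View pics/c_plate.png

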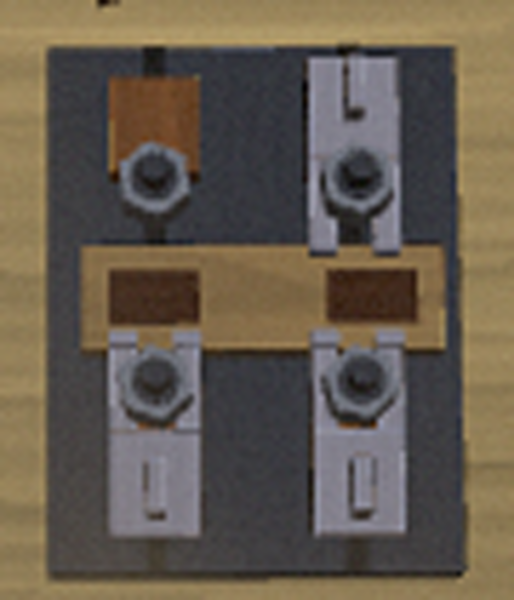

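View pics/c_dial.png

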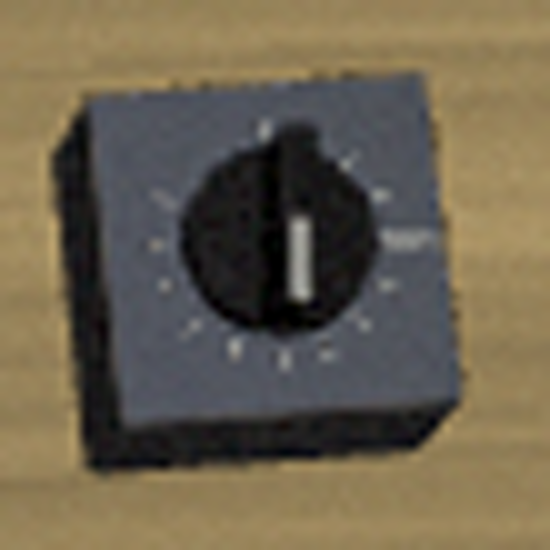

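Long tick on the dial box at crop (410,238), 0 tick at (265,130), white stripe pointing down (300,260), so the dial is about 90° past the mark and needs turning anticlockwise. The plate crop confirms that stud 3 has no clamp. Next I convert these pixels to world points.

```bash
cat >> h.py <<'E'
def yaw_of(st=None):
    st=st or get_state(); m=R.from_quat(st['eef_rot']).as_matrix(); return np.arctan2(m[1,1],m[0,1]), m
def go(x=None,y=None,z=None,yaw=None,st=None):
    """print tool-frame shift after turning to yaw (deg, tool y axis); rows needed"""
    st=st or get_state(); p=st['tool_pos']; a,m=yaw_of(st); b=a if yaw is None else np.radians(yaw)
    tw=-(b-a); tw=(tw+np.pi)%(2*np.pi)-np.pi
    m2=R.from_rotvec(m[:,0]*tw).as_matrix()@m
    d=np.array([p[0] if x is None else x,p[1] if y is None else y,p[2] if z is None else z])-p
    print('twist %.3f (or %.3f)'%(tw,tw-np.sign(tw)*2*np.pi),'tool shift',(m2.T@d).round(4),'yaw now %.1f'%np.degrees(a),'q7 %.2f'%st['q'][6],'p',p.round(3))
E
python3 - <<'E'
from h import *
s=dict(np.load('top0.npz')); s2=dict(np.load('side0.npz'))
b=np.array([plane(s,p,.065)[:2] for p in [(378.5,124.5),(412.5,122.5),(416,155),(382,157.5)]])
print('box',b.mean(0).round(3),np.linalg.norm(np.diff(b,axis=0),axis=1).round(3),np.degrees(np.arctan2(*(b[0]-b[3])[::-1])).round(1),np.degrees(np.arctan2(*(b[0]-b[1])[::-1])).round(1))
c=b.mean(0)
for n,p,z in [('mark',(411,138.8),.065),('tick0',(396.5,128),.065),('stripe',(400,141),.102)]:
    q=plane(s,p,z)[:2]; print(n,q.round(3),'r',np.linalg.norm(q-c).round(3),'ang',np.degrees(np.arctan2(*(q-c)[::-1])).round(1))
for n,p in zip('3412',[(282.1,149.4),(317.7,150.1),(282.1,185.7),(318.4,186.2)]): print('stud',n,plane(s,p,.118).round(3))
# side check: project estimates
P=np.array([.528,.014,0])
print('side px*800/560 dial',proj(s2,[c[0],c[1],.102])*800/560)
for x in(-.056,.056):
  for y in(.055,-.055): print((proj(s2,P+[x,y,.118])*800/560).round())
f=s['frame'];sg=[plane(s,(218,140),0)]; print('glue~',sg)
go(c[0],c[1],.2,-90)
E
```

```text
box [ 0.628 -0.295] [0.108 0.106 0.107] 3.6 93.1
mark [ 0.63  -0.339] r 0.044 ang -86.2
tick0 [ 0.666 -0.295] r 0.039 ang 0.9
stripe [ 0.613 -0.295] r 0.015 ang -179.8
stud 3 [0.585 0.067 0.118]
stud 4 [ 0.582 -0.04   0.118]
stud 1 [0.472 0.068 0.118]
stud 2 [ 0.47  -0.04   0.118]
side px*800/560 dial [[636.42886249 426.97457537]]
[[427. 279.]]
[[458. 327.]]
[[488. 258.]]
[[521. 304.]]
glue~ [array([0.65020803, 0.27575393, 0.        ])]
twist 2.861 (or -3.422) tool shift [ 0.0392  0.8952 -0.4545] yaw now 73.9 q7 -0.22 p [0.173 0.6   0.238]
```

>>> send_rows([
  [0,-0.0367,0.0343],
  [0,-0.0367,0.0343],
  [0,-0.0367,0.0343],
  [0,-0.0367,0.0343],
  [0,-0.0367,0.0343],
  [0,-0.0367,0.0343],
  [0,-0.0367,0.0343],
  [0,-0.0367,0.0343],
  [0,-0.0367,0.0343],
  [0,-0.0367,0.0343],
  [0,-0.0367,0.0343],
  [0,-0.0367,0.0343],
  [0,-0.0367,0.0343],
  [0,-0.0367,0.0343],
  [0,-0.0367,0.0343],
  [0,-0.0367,0.0343],
  [0,-0.0367,0.0343],
  [0,-0.0367,0.0343],
  [0,-0.0367,0.0343],
  [0,-0.0367,0.0343],
], twist=[0,0,0,0,0,0,0,0,0,0,0,0,0,0,0,0,0,0,0,0], jaw=0.4)

```text
clock: 2.6
tool_pos: [0.6292, -0.2962, 0.2382]
eef_rot: [0.099, 0.7, -0.099, 0.7]
contact_force: [1.1, 0.4, -0.9]
opening: 0.603
```

>>> send_rows([
  [0,0,0],
  [0,0,0],
  [0,0,0],
  [0,0,0],
  [0,0,0],
  [0,0,0],
  [0,0,0],
  [0,0,0],
  [0,0,0],
  [0,0,0],
  [0,0,0],
  [0,0,0],
  [0,0,0],
  [0,0,0],
  [0,0,0],
  [0,0,0],
  [0,0,0],
], twist=[0.179,0.179,0.179,0.179,0.179,0.179,0.179,0.179,0.179,0.179,0.179,0.179,0.179,0.179,0.179,0.179,0])

```text
clock: 4.72
tool_pos: [0.6287, -0.2944, 0.238]
eef_rot: [-0.707, 0.0, 0.708, 0.0]
contact_force: [0.1, 0.1, -0.5]
opening: 0.601
```

Run:
```python
from h import *
s=snap('side'); crop(s,380,240,520,380,'d_side.png'); s=snap('top','t1.png')
go(.628,-.295,.08,-90); print(get_state()['opening'],get_state()['q'].round(2))
```

```text
twist 0.000 (or -6.283) tool shift [0.1582 0.0005 0.0006] yaw now -90.0 q7 -0.86 p [ 0.629 -0.295  0.238]
0.5980871457350789 [ 0.14  0.84  0.5   1.35 -0.42  1.06 -0.86]
```

View pics/d_side.png

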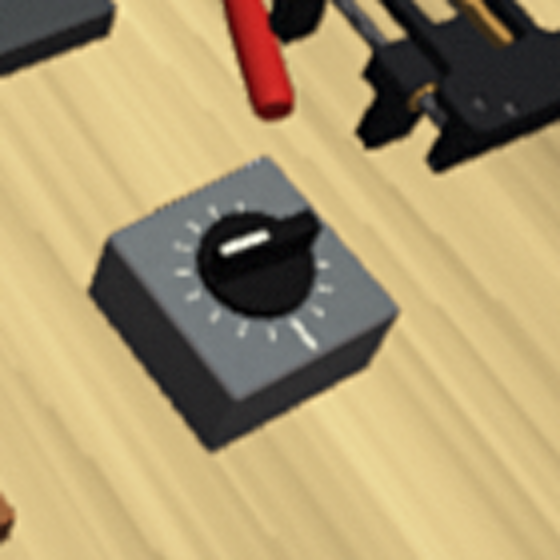

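>>> send_rows([
  [0.04,0,0.0006],
  [0.04,0,0],
  [0.04,0,0],
  [0.0195,0,0],
  [0.0195,0,0],
  [0,0,0],
], twist=[0,0,0,0,0,0])

```text
clock: 5.58
tool_pos: [0.6279, -0.2945, 0.0788]
eef_rot: [-0.707, 0.001, 0.708, 0.001]
contact_force: [-0.4, 0.1, -0.1]
opening: 0.603
```

>>> send_rows([
  [0,0,0],
  [0,0,0],
  [0,0,0],
  [0,0,0],
  [0,0,0],
  [0,0,0],
], twist=[0,0,0,0,0,0], jaw=1.0, newtons=15)

```text
clock: 6.32
tool_pos: [0.6284, -0.2945, 0.08]
eef_rot: [0.707, -0.001, -0.707, -0.001]
contact_force: [-0.4, 1.0, 3.7]
opening: 0.135
```

>>> send_rows([
  [0,0,0],
  [0,0,0],
  [0,0,0],
  [0,0,0],
], twist=[-0.1,-0.15,-0.15,0])

```text
clock: 6.82
tool_pos: [0.6287, -0.2958, 0.08]
eef_rot: [0.694, 0.138, -0.693, 0.139]
contact_force: [0.8, -2.1, 2.1]
opening: 0.137
```

Run:
```python
from h import *
st=get_state(); print(st['q'].round(2),st['opening'],st['contact_force'].round(1),st['moment'].round(2)); go(z=.08)
```

```text
[ 0.22  1.    0.31  1.46 -0.38  0.74 -0.49] 0.13680799718155265 [ 0.8 -2.1  2.1] [-0.3 -0.   0. ]
twist 0.000 (or 0.000) tool shift [ 0. -0.  0.] yaw now -67.4 q7 -0.49 p [ 0.629 -0.296  0.08 ]
```

>>> send_rows([
  [0,0,0],
  [0,0,0],
  [0,0,0],
  [0,0,0],
  [0,0,0],
  [0,0,0],
  [0,0,0],
  [0,0,0],
  [0,0,0],
  [0,0,0],
], twist=[-0.15,-0.15,-0.15,-0.15,-0.15,-0.15,-0.15,-0.15,0,0])

```text
clock: 8.07
tool_pos: [0.6317, -0.2977, 0.08]
eef_rot: [0.495, 0.502, -0.494, 0.509]
contact_force: [8.4, -4.1, -4.8]
opening: 0.136
```

>>> send_rows([
  [0,0,0],
  [0,0,0],
  [0,0,0],
  [-0.04,0,0],
  [-0.05,0,0],
  [-0.05,0,0],
  [0,0,0.05],
  [0,0,0.06],
  [0,0,0.06],
  [0,0,0],
], twist=[0,0,0,0,0,0,0,0,0,0], jaw=0.4)

```text
clock: 9.32
tool_pos: [0.629, -0.4717, 0.2183]
eef_rot: [0.494, 0.504, -0.497, 0.505]
contact_force: [-0.3, -0.6, -0.2]
opening: 0.596
```

Run:
```python
from h import *
s=snap('side'); crop(s,380,240,520,380,'d_side2.png'); s=snap('top'); crop(s,370,115,425,170,'d_top2.png',10)
go(.472,.068,.2,48.5)
```

```text
twist -0.822 (or 5.461) tool shift [ 0.0198  0.2928 -0.4729] yaw now 1.4 q7 0.59 p [ 0.632 -0.465  0.219]
```

View pics/d_side2.png

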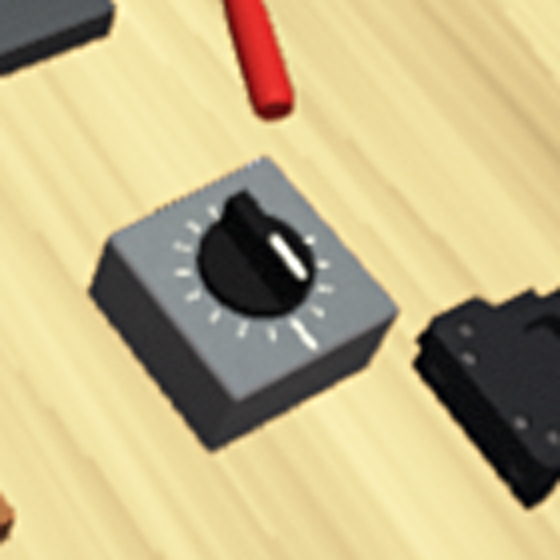

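View pics/d_top2.png

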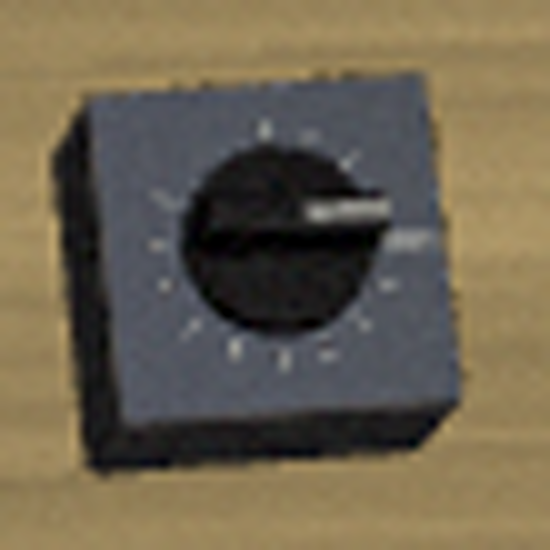

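The pointer now aligns with the long mark: tool yaw gives 1.61, image about 1.58. Next is nut 1.

>>> send_rows([
  [0,0,0],
  [0,0,0],
  [0,0,0],
  [0,0,0],
  [0,0,0],
  [0,0,0],
  [0,0,0],
  [0,0,0],
  [0,0,0],
  [0,0,0],
  [0,0,0],
], twist=[-0.17,-0.17,-0.17,-0.17,-0.17,-0.17,-0.17,-0.17,-0.17,-0.17,-0.17], jaw=0.3)

```text
clock: 10.8
tool_pos: [0.6339, -0.4617, 0.2202]
eef_rot: [-0.117, 0.697, 0.118, 0.697]
contact_force: [0.3, -0.5, -0.2]
opening: 0.701
```

>>> send_rows([
  [0,0.0463,0.0014],
  [0,0.0463,0.0014],
  [0,0.0463,0.0014],
  [0,0.0463,0.0014],
  [0,0.0463,0.0014],
  [0,0.0463,0.0014],
  [0,0.0463,0.0014],
  [0,0.0463,0.0014],
  [0,0.0463,0.0014],
  [0,0.0463,0.0014],
  [0,0.0463,0.0014],
  [0,0.0463,0.0014],
  [0,0,0],
  [0,0,0],
], twist=[0,0,0,0,0,0,0,0,0,0,0,0,0,0])

```text
clock: 12.55
tool_pos: [0.4705, 0.0675, 0.22]
eef_rot: [-0.115, 0.698, 0.115, 0.698]
contact_force: [-0.1, 0.0, 0.8]
opening: 0.702
```

Run:
```python
from h import *
s=snap('side'); crop(s,250,170,420,290,'n_side.png',5); 
go(.472,.068,.068,108.5); print(get_state()['q'].round(2))
```

```text
twist 0.002 (or -6.281) tool shift [0.1519 0.0011 0.0015] yaw now 108.6 q7 1.28 p [0.471 0.067 0.22 ]
[ 0.03  0.55 -0.42  2.02  0.36  0.64  1.28]
```

View pics/n_side.png

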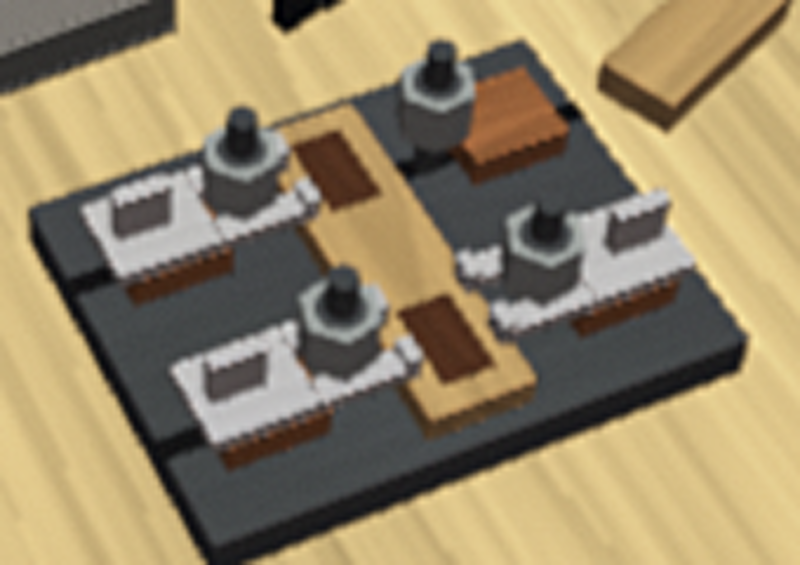

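The three clamps and the bare block at stud 3 are confirmed in this crop: nut 1 at (245,150), nut 2 at (343,310), nut 4 at (543,235). Descending on nut 1, gripping, and turning clockwise.

>>> send_rows([
  [0.04,0.001,0.0015],
  [0.04,0,0],
  [0.03,0,0],
  [0.022,0,0],
  [0.02,0,0],
  [0,0,0],
], twist=[0,0,0,0,0,0])

```text
clock: 13.35
tool_pos: [0.4717, 0.0672, 0.0667]
eef_rot: [-0.114, 0.699, 0.114, 0.697]
contact_force: [0.2, -0.2, -0.2]
opening: 0.702
```

>>> send_rows([
  [0,0,0],
  [0,0,0],
  [0,0,0],
  [0,0,0],
  [0,0,0],
  [0,0,0],
], twist=[0,0,0,0,0,0], jaw=1.0, newtons=40)

```text
clock: 14.1
tool_pos: [0.4727, 0.0684, 0.0682]
eef_rot: [-0.114, 0.697, 0.114, 0.698]
contact_force: [-0.1, -1.1, 5.4]
opening: 0.414
```

Run:
```python
from h import *
st=get_state(); print(st['q'].round(2),st['opening']*88,st['contact_force'].round(1),st['moment'].round(2)); go(.472,.068,.068,108.5)
```

```text
[-0.14  0.82 -0.17  2.13  0.56  0.23  1.09] 36.41772082613946 [-0.1 -1.1  5.4] [-0.1  -0.07 -0.07]
twist 0.002 (or -6.281) tool shift [ 0.0002 -0.0002 -0.0008] yaw now 108.6 q7 1.09 p [0.473 0.068 0.068]
```

>>> send_rows([
  [-0.00045,0,0],
  [-0.00045,0,0],
  [-0.00045,0,0],
  [-0.00045,0,0],
  [-0.00045,0,0],
  [-0.00045,0,0],
  [-0.00045,0,0],
  [-0.00045,0,0],
], twist=[0.175,0.175,0.175,0.175,0.175,0.175,0.175,0.175])

```text
clock: 15.1
tool_pos: [0.4757, 0.0745, 0.072]
eef_rot: [0.365, 0.607, -0.358, 0.609]
contact_force: [3.2, 10.9, 1.8]
opening: 0.413
```

Run:
```python
from h import *
st=get_state(); print(st['q'].round(2),st['opening']*88,st['contact_force'].round(1),st['moment'].round(2)); go(.472,.068,.068,108.5)
```

```text
[-0.26  0.81  0.02  2.13 -0.1   0.19  0.35] 36.370444110697576 [ 3.2 10.9  1.8] [ 2.32 -0.74  0.15]
twist -1.397 (or 4.887) tool shift [ 0.0039 -0.005  -0.0056] yaw now 28.5 q7 0.35 p [0.476 0.075 0.072]
```

>>> send_rows([
  [0,0,0],
  [0,0,0],
], twist=[0,0])

```text
clock: 15.35
tool_pos: [0.4757, 0.0745, 0.0719]
eef_rot: [0.364, 0.608, -0.357, 0.609]
contact_force: [3.0, 11.4, 2.6]
opening: 0.411
```

Run:
```python
from h import *
st=get_state(); print(st['q'].round(2),st['opening']*88,st['contact_force'].round(1),st['moment'].round(2)); go(.472,.068,.072,28.5)
```

```text
[-0.26  0.81  0.02  2.13 -0.09  0.19  0.35] 36.154201113409115 [ 3.  11.4  2.6] [ 2.22 -0.51 -0.05]
twist 0.005 (or -6.278) tool shift [-0.0001 -0.0064  0.004 ] yaw now 28.8 q7 0.35 p [0.476 0.075 0.072]
```

Run:
```python
from h import *
s=dict(np.load('top0.npz')); s2=dict(np.load('side0.npz')); k=170/800
side={'1':(240,115),'2':(343,274),'3':(440,48),'4':(545,208)}
top={'3':(282.1,149.4),'4':(317.7,150.1),'1':(282.1,185.7),'2':(318.4,186.2)}
for n in side:
    u=(250+side[n][0]*k,170+side[n][1]*k)
    P=[K(q)@np.hstack([cv2.Rodrigues(q['rvec'])[0],q['tvec'].reshape(3,1)]) for q in(s,s2)]
    X=cv2.triangulatePoints(P[0],P[1],np.array(top[n],float),np.array(u,float)); X=X[:3]/X[3]
    print(n,X.ravel().round(4),'side@.118',plane(s2,u,.118).round(4),'top',plane(s,top[n],.118).round(4))
t=snap('top'); a=snap('side'); crop(a,250,130,420,290,'n2.png'); crop(t,250,120,350,230,'n2t.png')
```

```text
1 [0.4743 0.0679 0.1197] side@.118 [0.4773 0.069  0.118 ] top [0.4725 0.0684 0.118 ]
2 [ 0.4734 -0.0412  0.1193] side@.118 [ 0.4778 -0.0408  0.118 ] top [ 0.47   -0.0403  0.118 ]
3 [0.5861 0.0669 0.1199] side@.118 [0.5891 0.0682 0.118 ] top [0.5847 0.0675 0.118 ]
4 [ 0.5849 -0.0414  0.1131] side@.118 [ 0.5844 -0.045   0.118 ] top [ 0.5816 -0.0404  0.118 ]
```

View pics/n2.png

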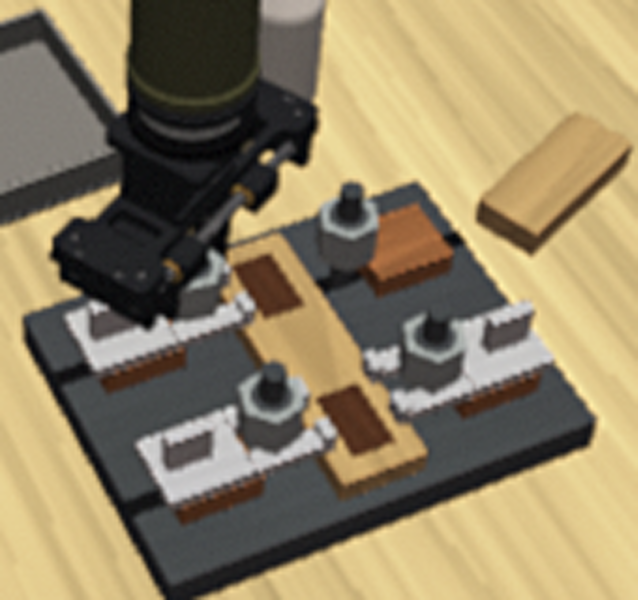

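Gripping shows stud 1 about 4 mm further in +x than the top camera said, and the side view agrees (0.477). I shift the command there and finish the turn.

>>> send_rows([
  [0,0.0045,0.0],
  [0,0,0],
], twist=[0,0])

```text
clock: 15.7
tool_pos: [0.4758, 0.0746, 0.0718]
eef_rot: [0.362, 0.609, -0.359, 0.607]
contact_force: [-2.4, 8.3, 7.0]
opening: 0.412
```

>>> send_rows([
  [-0.00045,0,0],
  [-0.00045,0,0],
  [-0.00045,0,0],
  [-0.00045,0,0],
  [0,0,0],
], twist=[0.175,0.175,0.175,0.175,0])

```text
clock: 16.32
tool_pos: [0.4794, 0.0749, 0.0737]
eef_rot: [0.55, 0.447, -0.545, 0.447]
contact_force: [3.7, 8.6, 4.0]
opening: 0.411
```

Run:
```python
from h import *
st=get_state(); print(st['q'].round(2),st['opening']*88,st['contact_force'].round(1),st['moment'].round(2)); go(.476,.069,.072,28.5)
```

```text
[-0.32  0.81  0.12  2.12 -0.43  0.22 -0.02] 36.13820933013062 [3.7 8.6 4. ] [ 1.66 -0.67 -0.06]
twist -0.699 (or 5.585) tool shift [ 0.0017 -0.0059  0.0036] yaw now -11.5 q7 -0.02 p [0.479 0.075 0.074]
```

>>> send_rows([
  [-0.00045,0.001,0],
  [-0.00045,0,0],
  [-0.00045,0,0],
  [-0.00045,0,0],
  [0,0,0],
], twist=[0.175,0.175,0.175,0.175,0])

```text
clock: 16.95
tool_pos: [0.4825, 0.0728, 0.0756]
eef_rot: [0.672, 0.231, -0.665, 0.232]
contact_force: [8.2, 5.1, 0.8]
opening: 0.414
```

>>> send_rows([
  [0,0,0],
  [0,0,0],
  [0,0,0],
  [-0.03,0,0],
  [-0.04,0,0],
  [-0.04,0,0],
  [0,0,0],
], twist=[0,0,0,0,0,0,0], jaw=0.3)

```text
clock: 17.82
tool_pos: [0.4783, 0.0703, 0.1869]
eef_rot: [0.67, 0.231, -0.667, 0.232]
contact_force: [-0.3, -0.4, -0.0]
opening: 0.701
```

Run:
```python
from h import *
st=get_state(); print(st['q'].round(2),st['opening']*88,st['contact_force'].round(1)); go(.476,-.041,.12,108.5)
```

```text
[-0.56  0.65  0.52  2.06 -0.59  0.57 -0.53] 61.717405232168744 [-0.3 -0.4 -0. ]
twist -2.798 (or 3.485) tool shift [ 0.0668 -0.1048 -0.0378] yaw now -51.8 q7 -0.53 p [0.478 0.07  0.187]
```

>>> send_rows([
  [0,0,0],
  [0,0,0],
  [0,0,0],
  [0,0,0],
  [0,0,0],
  [0,0,0],
  [0,0,0],
  [0,0,0],
  [0,0,0],
  [0,0,0],
  [0,-0.0417,0.0363],
  [0,-0.0417,0.0363],
  [0,0,0],
  [0,0,0],
], twist=[-0.175,-0.175,-0.175,-0.175,-0.175,-0.175,-0.175,-0.175,-0.175,-0.175,0,0,0,0])

```text
clock: 19.58
tool_pos: [0.4756, -0.0394, 0.1841]
eef_rot: [0.251, 0.662, -0.25, 0.66]
contact_force: [-0.3, 0.7, -0.7]
opening: 0.696
```

Run:
```python
from h import *
st=get_state(); print(st['q'].round(2),st['opening']*88,st['contact_force'].round(1)); go(.477,-.0405,.068,48.5)
```

```text
[ 0.    0.59 -0.02  2.06  0.02  0.49  0.81] 61.23393481070122 [-0.3  0.7 -0.7]
twist -0.000 (or 6.283) tool shift [1.161e-01 1.000e-04 2.000e-03] yaw now 48.5 q7 0.81 p [ 0.476 -0.039  0.184]
```

>>> send_rows([
  [0.04,0,0.002],
  [0.04,0,0],
  [0.02,0,0],
  [0.016,0,0],
  [0,0,0],
], twist=[0,0,0,0,0])

```text
clock: 20.2
tool_pos: [0.4772, -0.0392, 0.0679]
eef_rot: [0.25, 0.663, -0.249, 0.661]
contact_force: [0.4, -0.4, 0.0]
opening: 0.701
```

>>> send_rows([
  [0,0,0],
  [0,0,0],
  [0,0,0],
  [0,0,0],
  [0,0,0],
], twist=[0,0,0,0,0], jaw=1.0)

```text
clock: 20.82
tool_pos: [0.4783, -0.0409, 0.0693]
eef_rot: [0.251, 0.661, -0.25, 0.662]
contact_force: [-0.5, 2.6, 5.7]
opening: 0.408
```

>>> send_rows([
  [-0.00045,0,0],
  [-0.00045,0,0],
  [-0.00045,0,0],
  [-0.00045,0,0],
  [-0.00045,0,0],
  [-0.00045,0,0],
  [-0.00045,0,0],
  [-0.00045,0,0],
  [0,0,0],
], twist=[0.175,0.175,0.175,0.175,0.175,0.175,0.175,0.175,0])

```text
clock: 21.95
tool_pos: [0.4771, -0.041, 0.0728]
eef_rot: [-0.618, -0.344, 0.618, -0.343]
contact_force: [-0.2, 2.4, 7.2]
opening: 0.411
```

Run:
```python
from h import *
st=get_state(); print(st['q'].round(2),st['opening']*88,st['contact_force'].round(1)); go(.477,-.0405,.068,48.5)
```

```text
[-0.12  0.82  0.19  2.14 -0.62  0.24  0.06] 36.18959794829466 [-0.2  2.4  7.2]
twist -1.402 (or 4.881) tool shift [ 0.0048  0.0003 -0.0004] yaw now -31.8 q7 0.06 p [ 0.477 -0.041  0.073]
```

>>> send_rows([
  [-0.00045,0,0],
  [-0.00045,0,0],
  [-0.00045,0,0],
  [-0.00045,0,0],
  [-0.00045,0,0],
  [-0.00045,0,0],
  [-0.00045,0,0],
  [-0.00045,0,0],
  [0,0,0],
], twist=[0.175,0.175,0.175,0.175,0.175,0.175,0.175,0.175,0])

```text
clock: 23.08
tool_pos: [0.4768, -0.0399, 0.0764]
eef_rot: [-0.693, 0.134, 0.695, 0.136]
contact_force: [-1.6, 4.2, 8.7]
opening: 0.406
```

>>> send_rows([
  [0,0,0],
  [0,0,0],
  [0,0,0],
  [-0.03,0,0],
  [-0.04,0,0],
  [-0.04,0,0],
  [0,0,0],
], twist=[0,0,0,0,0,0,0], jaw=0.3)

```text
clock: 23.95
tool_pos: [0.4792, -0.042, 0.1881]
eef_rot: [0.696, -0.135, -0.692, -0.135]
contact_force: [-1.2, -0.3, 1.4]
opening: 0.699
```

>>> send_rows([
  [0,0,0],
  [0,0,0],
  [0,0,0],
  [0,0,0],
  [0,0,0],
  [0,0,0],
  [0,0,0],
  [0,0,0],
  [0,0,0],
  [0,0,0],
  [0,0,0],
  [0,0,0],
  [0,0,0],
  [0,0,0],
  [0,0,0],
  [0,0,0],
  [0,0.0367,0.0423],
  [0,0.0367,0.0423],
  [0,0,0],
  [0,0,0],
], twist=[-0.175,-0.175,-0.175,-0.175,-0.175,-0.175,-0.175,-0.175,-0.175,-0.175,-0.175,-0.175,-0.175,-0.175,-0.175,-0.175,0,0,0,0])

```text
clock: 26.45
tool_pos: [0.5881, -0.0424, 0.1847]
eef_rot: [0.251, 0.662, -0.251, 0.66]
contact_force: [-0.6, 0.3, -0.3]
opening: 0.696
```

Run:
```python
from h import *
st=get_state(); print(st['q'].round(2),st['opening']*88,st['contact_force'].round(1)); go(.589,-.042,.068,48.5)
```

```text
[ 0.07  0.71 -0.14  1.73  0.14  0.72  0.71] 61.28426477296327 [-0.6  0.3 -0.3]
twist -0.000 (or 6.283) tool shift [0.1167 0.0011 0.0008] yaw now 48.5 q7 0.71 p [ 0.588 -0.042  0.185]
```

>>> send_rows([
  [0.04,0,0.001],
  [0.04,0,0],
  [0.02,0,0],
  [0.016,0,0],
  [0,0,0],
], twist=[0,0,0,0,0])

```text
clock: 27.08
tool_pos: [0.5889, -0.0432, 0.0692]
eef_rot: [0.25, 0.662, -0.251, 0.66]
contact_force: [0.4, 0.5, -0.2]
opening: 0.702
```

>>> send_rows([
  [0,0,0],
  [0,0,0],
  [0,0,0],
  [0,0,0],
  [0,0,0],
], twist=[0,0,0,0,0], jaw=1.0)

```text
clock: 27.7
tool_pos: [0.5916, -0.0426, 0.0709]
eef_rot: [0.251, 0.66, -0.25, 0.662]
contact_force: [0.9, 2.1, 5.9]
opening: 0.426
```

>>> send_rows([
  [-0.00045,0,0],
  [-0.00045,0,0],
  [-0.00045,0,0],
  [-0.00045,0,0],
  [-0.00045,0,0],
  [-0.00045,0,0],
  [-0.00045,0,0],
  [-0.00045,0,0],
  [0,0,0],
], twist=[0.175,0.175,0.175,0.175,0.175,0.175,0.175,0.175,0])

```text
clock: 28.82
tool_pos: [0.5882, -0.043, 0.0743]
eef_rot: [-0.617, -0.345, 0.619, -0.343]
contact_force: [-4.3, 1.1, 11.1]
opening: 0.424
```

Run:
```python
from h import *
st=get_state(); print(st['q'].round(2),st['opening']*88,st['contact_force'].round(1)); go(.589,-.042,.068,48.5)
```

```text
[-0.13  0.89  0.23  1.8  -0.38  0.49 -0.2 ] 37.3470827951121 [-4.3  1.1 11.1]
twist -1.402 (or 4.881) tool shift [ 0.0063  0.0013 -0.    ] yaw now -31.8 q7 -0.20 p [ 0.588 -0.043  0.074]
```

>>> send_rows([
  [-0.00045,0,0],
  [-0.00045,0,0],
  [-0.00045,0,0],
  [-0.00045,0,0],
  [-0.00045,0,0],
  [-0.00045,0,0],
  [-0.00045,0,0],
  [-0.00045,0,0],
  [0,0,0],
], twist=[0.175,0.175,0.175,0.175,0.175,0.175,0.175,0.175,0])

```text
clock: 29.95
tool_pos: [0.5873, -0.0397, 0.0777]
eef_rot: [-0.691, 0.133, 0.697, 0.137]
contact_force: [-7.0, 7.5, 14.3]
opening: 0.424
```

>>> send_rows([
  [0,0,0],
  [0,0,0],
  [0,0,0],
  [-0.03,0,0],
  [-0.04,0,0],
  [-0.04,0,0],
  [0,0,0],
], twist=[0,0,0,0,0,0,0], jaw=0.3)

```text
clock: 30.82
tool_pos: [0.5923, -0.0445, 0.1901]
eef_rot: [0.696, -0.135, -0.692, -0.135]
contact_force: [-1.1, 0.5, -0.2]
opening: 0.698
```

Run:
```python
from h import *
s=snap('side'); crop(s,180,110,420,290,'n3.png'); t=snap('top','n3t.png')
st=get_state(); print(st['q'].round(2),st['opening']*88,st['contact_force'].round(1)); go(.477+.112+.046,-.042,.067,-90)
```

```text
[-0.4   0.83  0.74  1.75 -0.72  0.85 -1.28] 61.66923579021816 [ 0.3  1.  -0.1]
twist -0.383 (or 5.900) tool shift [ 0.12   -0.0011 -0.0448] yaw now -112.0 q7 -1.28 p [ 0.59  -0.043  0.187]
```

View pics/n3.png

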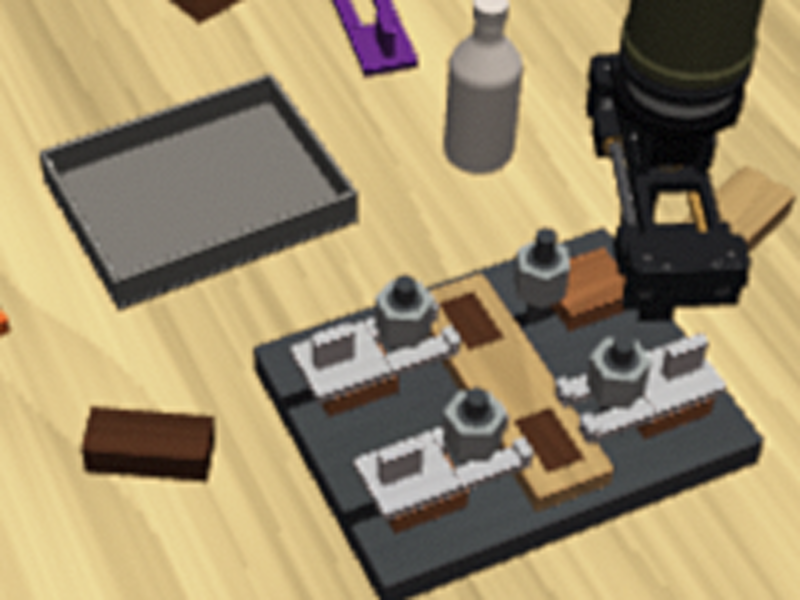

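View pics/n3t.png

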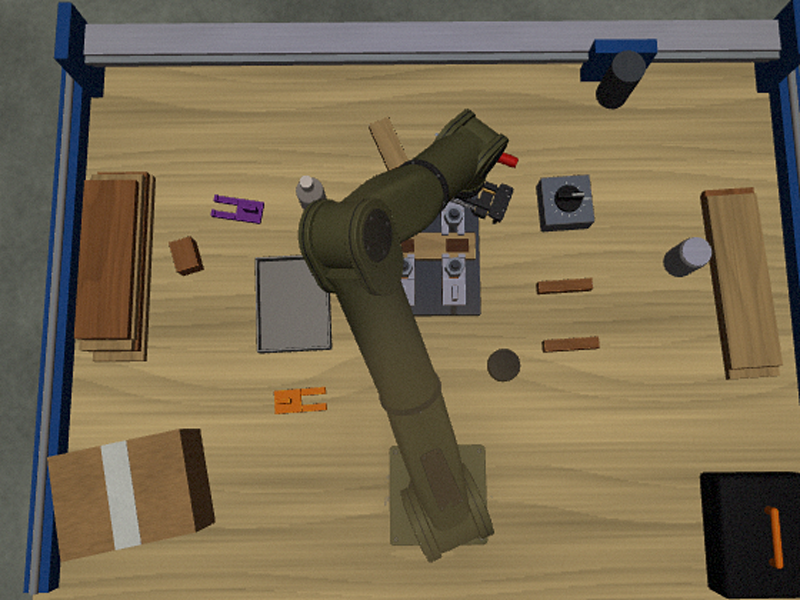

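All three nuts have climbed, with a visible gap over each clamp. The tray is unmoved and the dial is still on its mark. Fetching clamp 4 first.

>>> send_rows([
  [0,0,0],
  [0,0,0],
  [0,0,0],
  [0,-0.001,-0.049],
  [0.04,0,0],
  [0.04,0,0],
  [0.025,0,0],
  [0.015,0,0],
  [0,0,0],
], twist=[-0.128,-0.128,-0.128,0,0,0,0,0,0], jaw=0.5)

```text
clock: 32.05
tool_pos: [0.6384, -0.0421, 0.0657]
eef_rot: [-0.706, -0.0, 0.708, 0.0]
contact_force: [0.3, 0.4, 0.7]
opening: 0.495
```

>>> send_rows([
  [0,0,0],
  [0,0,0],
  [0,0,0],
  [0,0,0],
  [0,0,0],
], twist=[0,0,0,0,0], jaw=1.0, newtons=45)

```text
clock: 32.67
tool_pos: [0.6398, -0.0419, 0.0679]
eef_rot: [0.707, 0.001, -0.707, 0.0]
contact_force: [-0.5, 2.1, 3.8]
opening: 0.11
```

Run:
```python
from h import *
s=snap('side'); t=snap('top'); crop(s,250,130,420,290,'p4.png')
st=get_state(); print(st['q'].round(2),st['opening']*88,st['contact_force'].round(1)); go(.70,-.042,.067,-90)
c=np.array([plane(s,(180+u*.3,110+v*.3),.035) for u,v in[(42,155),(270,77),(357,195),(118,287)]])
print('tray side',c.round(3),c.mean(0).round(3))
```

```text
[-0.27  1.01  0.52  1.65 -0.73  0.69 -0.94] 9.70827204559096 [-0.9  3.   5.3]
twist 0.001 (or -6.282) tool shift [ 0.0009  0.0001 -0.0602] yaw now -89.9 q7 -0.94 p [ 0.64  -0.042  0.068]
tray side [[0.306 0.378 0.035]
 [0.51  0.388 0.035]
 [0.518 0.232 0.035]
 [0.313 0.219 0.035]] [0.412 0.304 0.035]
```

View pics/p4.png

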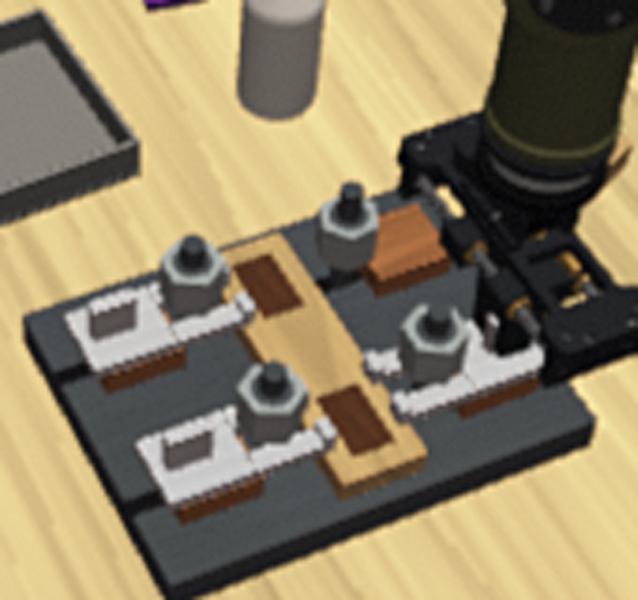

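>>> send_rows([
  [-0.001,0,-0.016],
  [0,0,-0.016],
  [0,0,-0.016],
  [0,0,-0.018],
  [0,0,0],
], twist=[0,0,0,0,0])

```text
clock: 33.4
tool_pos: [0.7065, -0.0423, 0.0679]
eef_rot: [0.708, 0.0, -0.707, 0.001]
contact_force: [1.3, 1.2, -0.8]
opening: 0.105
```

Run:
```python
from h import *
s=snap('side'); crop(s,250,130,420,290,'p4b.png')
st=get_state(); print(st['q'].round(2),st['opening']*88,st['contact_force'].round(1)); go(.412,.308,.25,2.5)
```

```text
[-0.27  1.08  0.57  1.42 -0.69  0.84 -1.04] 9.05561322640756 [ 1.  -0.3 -0.9]
twist -1.613 (or 4.670) tool shift [-0.1824 -0.2779 -0.3627] yaw now -89.9 q7 -1.04 p [ 0.706 -0.042  0.068]
```

View pics/p4b.png

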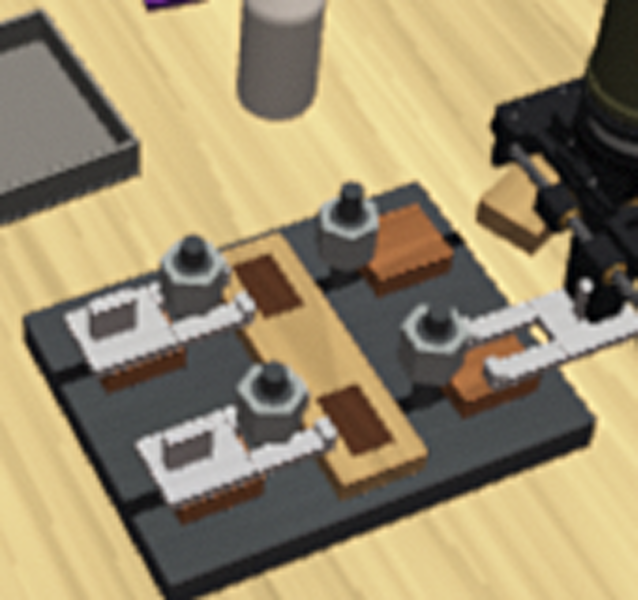

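>>> send_rows([
  [-0.04,0,0],
  [-0.05,0,0],
  [-0.05,0,0],
  [-0.03,0,0],
  [0,0,0],
  [0,0,0],
  [0,0,0],
  [0,0,0],
  [0,0,0],
  [0,0,0],
  [0,0,0],
  [0,0,0],
  [0,0,0],
  [0,0,0],
], twist=[0,0,0,0,-0.161,-0.161,-0.161,-0.161,-0.161,-0.161,-0.161,-0.161,-0.161,-0.161])

```text
clock: 35.2
tool_pos: [0.7038, -0.0422, 0.2372]
eef_rot: [0.488, 0.512, -0.489, 0.51]
contact_force: [-0.7, 0.1, -2.5]
opening: 0.111
```

>>> send_rows([
  [0,-0.0218,-0.0391],
  [0,-0.0218,-0.0391],
  [0,-0.0218,-0.0391],
  [0,-0.0218,-0.0391],
  [0,-0.0218,-0.0391],
  [0,-0.0218,-0.0391],
  [0,-0.0218,-0.0391],
  [0,-0.0218,-0.0391],
  [0,-0.0218,-0.0391],
  [0,-0.0218,-0.0391],
  [0,0,0],
], twist=[0,0,0,0,0,0,0,0,0,0,0])

```text
clock: 36.58
tool_pos: [0.4676, 0.3437, 0.2373]
eef_rot: [0.487, 0.513, -0.488, 0.511]
contact_force: [-0.2, -0.2, -2.1]
opening: 0.111
```

Run:
```python
from h import *
s=snap('side'); crop(s,160,60,400,240,'q4.png'); snap('top','q4t.png')
st=get_state(); print(st['q'].round(2),st['opening']*88,st['contact_force'].round(1)); go(.471,.339,.025,2.5)
```

```text
[-0.88  0.65  0.3   1.72 -0.25  0.81 -0.42] 9.577176759978205 [ 0.6 -0.4 -1.2]
twist -0.003 (or 6.280) tool shift [ 2.129e-01  2.000e-04 -4.000e-04] yaw now 2.3 q7 -0.42 p [0.471 0.339 0.238]
```

View pics/q4.png

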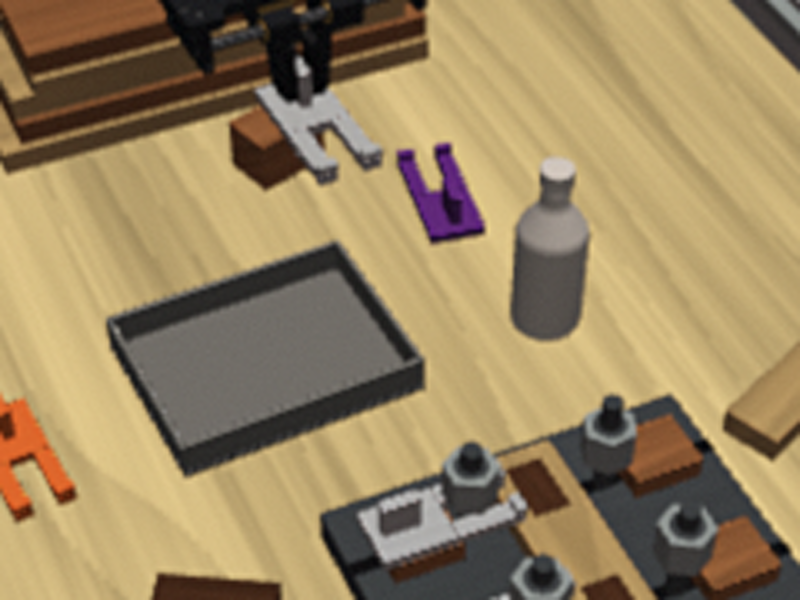

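View pics/q4t.png

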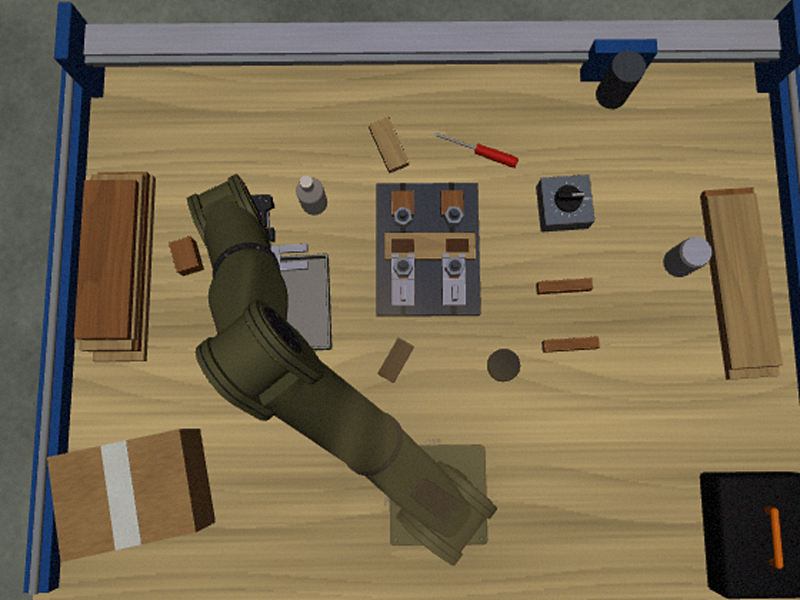

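>>> send_rows([
  [0.05,0,0],
  [0.05,0,0],
  [0.05,0,0],
  [0.04,0,0],
  [0.015,0,0],
  [0.007,0,0],
  [0.003,0,0],
  [0,0,0],
], twist=[0,0,0,0,0,0,0,0])

```text
clock: 37.67
tool_pos: [0.4727, 0.3402, 0.0244]
eef_rot: [0.491, 0.51, -0.489, 0.51]
contact_force: [0.0, 0.8, -1.3]
opening: 0.108
```

>>> send_rows([
  [0,0,0],
  [0,0,0],
  [0,0,0],
  [-0.02,0,0],
  [-0.05,0,0],
  [-0.05,0,0],
  [-0.05,0,0],
  [0,0,0],
], twist=[0,0,0,0,0,0,0,0], jaw=0.7)

```text
clock: 38.67
tool_pos: [0.4745, 0.3411, 0.1985]
eef_rot: [0.493, 0.509, -0.487, 0.51]
contact_force: [-0.1, -0.0, -1.1]
opening: 0.297
```

Run:
```python
from h import *
s=snap('side'); crop(s,160,60,400,240,'q4b.png')
st=get_state(); print(st['q'].round(2),st['opening']*88,st['contact_force'].round(1)); go(.430,.070,.19,-90)
```

```text
[-0.87  0.7   0.29  1.76 -0.28  0.71 -0.39] 25.97713586671358 [ 0.9  0.4 -0.7]
twist 1.611 (or -4.672) tool shift [0.0051 0.2705 0.043 ] yaw now 2.3 q7 -0.39 p [0.473 0.34  0.196]
```

View pics/q4b.png

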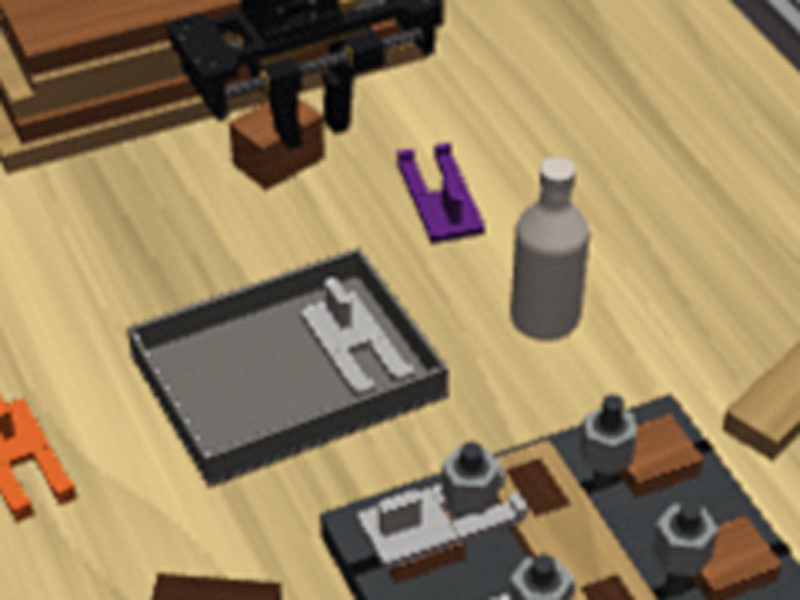

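Clamp 4 is flat in the tray. The tray itself shifted about 2–3 cm (corners moved +22 px right in the crop), so I will re-measure it. Now clamp 1.

>>> send_rows([
  [0,0,0],
  [0,0,0],
  [0,0,0],
  [0,0,0],
  [0,0,0],
  [0,0,0],
  [0,0,0],
  [0,0,0],
  [0,0,0],
  [0,-0.045,-0.0068],
  [0,-0.045,-0.0068],
  [0,-0.045,-0.0068],
  [0,-0.045,-0.0068],
  [0,-0.045,-0.0068],
  [0,-0.045,-0.0068],
  [0,0,0],
], twist=[-0.17,-0.17,-0.17,-0.17,-0.17,-0.17,-0.17,-0.17,-0.17,0,0,0,0,0,0,0], jaw=0.5)

```text
clock: 40.72
tool_pos: [0.4289, 0.0656, 0.1926]
eef_rot: [0.001, 0.709, -0.004, 0.706]
contact_force: [0.1, 0.6, -1.0]
opening: 0.498
```

Run:
```python
from h import *
s=snap('side'); t=snap('top','r1t.png')
st=get_state(); print(st['q'].round(2),st['opening']*88,st['contact_force'].round(1)); go(.432,.070,.067,90)
c=np.array([plane(s,(160+u*.3,60+v*.3),.035) for u,v in[(133,330),(360,253),(445,373),(210,464)]])
print('tray side',c.round(3),c.mean(0).round(3))
crop(t,160,160,250,260,'r1tray.png',7)
```

```text
[-0.13  0.54 -0.2   2.16  0.23  0.46  1.05] 43.88304123543152 [0.  0.  0.2]
twist -0.001 (or 6.282) tool shift [1.259e-01 1.000e-04 1.500e-03] yaw now 89.9 q7 1.05 p [0.431 0.07  0.193]
tray side [[0.321 0.361 0.035]
 [0.523 0.369 0.035]
 [0.528 0.214 0.035]
 [0.327 0.201 0.035]] [0.425 0.286 0.035]
```

View pics/r1t.png

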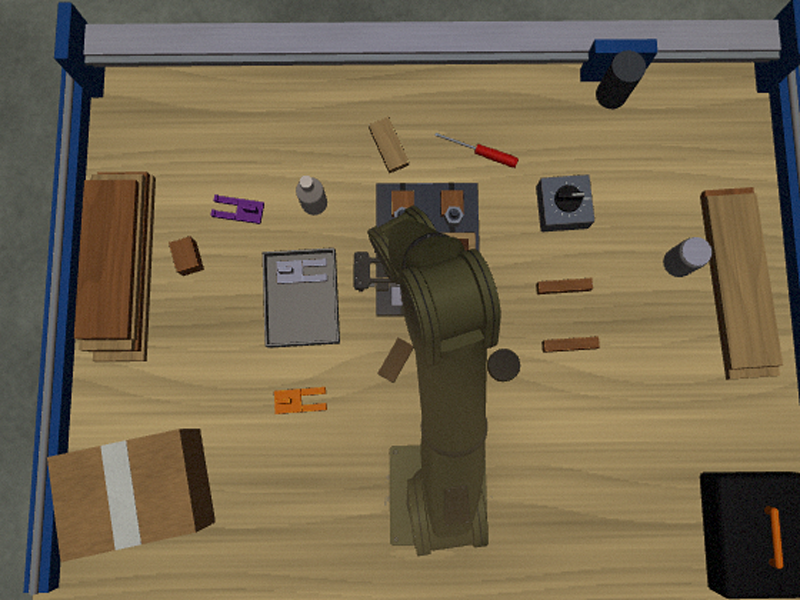

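>>> send_rows([
  [0.05,0,0.0015],
  [0.04,0,0],
  [0.022,0,0],
  [0.014,0,0],
  [0,0,0],
], twist=[0,0,0,0,0])

```text
clock: 41.45
tool_pos: [0.4321, 0.0716, 0.0662]
eef_rot: [-0.001, 0.708, 0.001, 0.706]
contact_force: [0.1, -0.0, 0.7]
opening: 0.501
```

>>> send_rows([
  [0,0,0],
  [0,0,0],
  [0,0,0],
  [0,0,0],
  [0,0,0],
], twist=[0,0,0,0,0], jaw=1.0)

```text
clock: 42.08
tool_pos: [0.4327, 0.0699, 0.0677]
eef_rot: [0.0, 0.707, -0.0, 0.707]
contact_force: [-0.7, 1.4, 5.8]
opening: 0.11
```

Run:
```python
from h import *
s=snap('side'); crop(s,250,130,420,290,'p1.png')
st=get_state(); print(st['q'].round(2),st['opening']*88,st['contact_force'].round(1)); go(.37,.070,.067,90)
```

```text
[-0.24  0.8  -0.04  2.25  0.33  0.09  0.97] 9.463934777037437 [0.3 0.4 6.5]
twist -0.001 (or 6.282) tool shift [ 0.0006  0.0001 -0.0628] yaw now 90.0 q7 0.97 p [0.433 0.07  0.068]
```

View pics/p1.png

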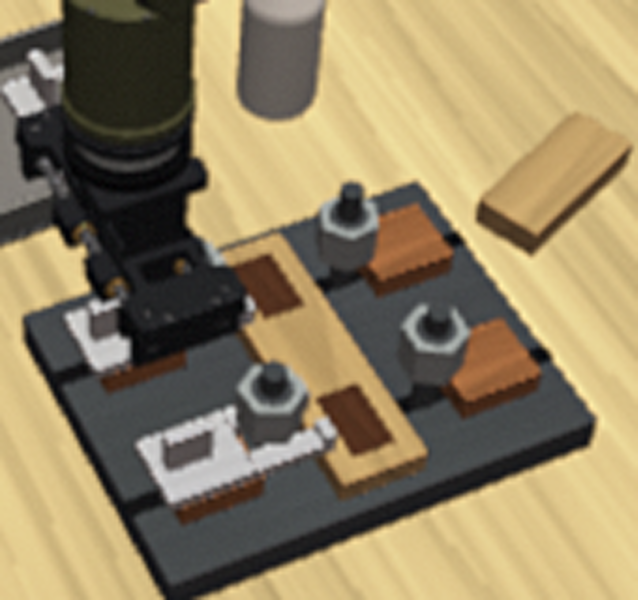

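q6 is 0.09, close to its 0.04 stop, so drawing clamp 1 straight towards the base would run out of reach. With the nut loose, the clamp can swing about its stud, so I orbit it to point at the tray and draw it out along +y.

>>> send_rows([
  [-0.001,0.0077,0.0007],
  [0,0.0077,0.0007],
  [0,0.0077,0.0007],
  [0,0.0077,0.0007],
  [0,0,0],
], twist=[0.17,0.17,0.17,0.17,0])

```text
clock: 42.75
tool_pos: [0.443, 0.0989, 0.0681]
eef_rot: [0.235, 0.667, -0.235, 0.667]
contact_force: [-0.7, -0.4, -2.2]
opening: 0.108
```

Run:
```python
from h import *
s=snap('side'); crop(s,250,130,420,290,'p1b.png')
st=get_state(); print(st['q'].round(2),st['opening']*88,st['contact_force'].round(1)); go(.37,.070,.067,90)
```

```text
[-0.32  0.81  0.    2.21 -0.02  0.13  0.6 ] 9.530840963487059 [ 0.4  0.4 -1.4]
twist -0.677 (or 5.606) tool shift [ 0.0012 -0.0284 -0.0726] yaw now 51.2 q7 0.60 p [0.443 0.098 0.068]
```

View pics/p1b.png

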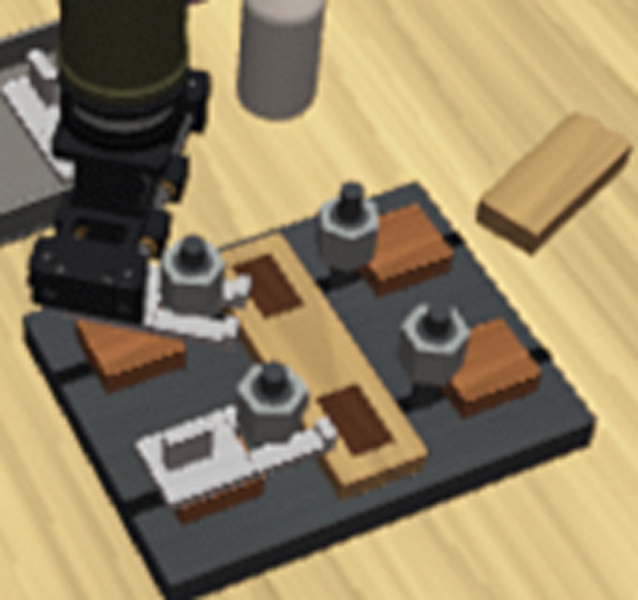

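>>> send_rows([
  [0,0.0077,0.0007],
  [0,0.0077,0.0007],
  [0,0.0077,0.0007],
  [0,0.0077,0.0007],
  [0,0.0077,0.0007],
  [0,0,0],
  [0,0,-0.016],
  [0,0,-0.016],
  [0,0,-0.016],
  [0,0,-0.016],
  [0,0,0],
], twist=[0.17,0.17,0.17,0.17,0.17,0,0,0,0,0,0])

```text
clock: 44.18
tool_pos: [0.4736, 0.1814, 0.0682]
eef_rot: [0.489, 0.511, -0.489, 0.511]
contact_force: [-0.2, 0.3, -2.0]
opening: 0.107
```

Run:
```python
from h import *
s=snap('side'); crop(s,160,60,400,240,'p1c.png')
st=get_state(); print(st['q'].round(2),st['opening']*88,st['contact_force'].round(1)); go(.416,.316,.12,2.5)
```

```text
[-0.56  0.84  0.17  2.06 -0.47  0.28  0.06] 9.797880577324975 [-0.5 -0.6 -2.8]
twist -0.002 (or 6.281) tool shift [-0.0517 -0.0517 -0.1386] yaw now 2.4 q7 0.06 p [0.474 0.18  0.068]
```

View pics/p1c.png

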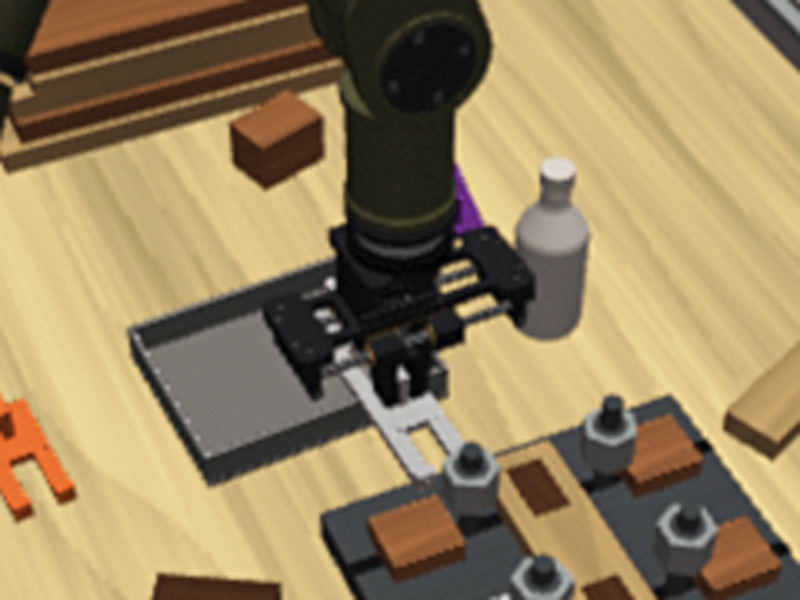

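>>> send_rows([
  [-0.03,0,0],
  [-0.03,0,0],
  [0,-0.0129,-0.0346],
  [0,-0.0129,-0.0346],
  [0,-0.0129,-0.0346],
  [0,-0.0129,-0.0346],
  [0,0,0],
  [0,0,0],
], twist=[0,0,0,0,0,0,0,0])

```text
clock: 45.22
tool_pos: [0.4173, 0.3138, 0.1284]
eef_rot: [0.49, 0.509, -0.49, 0.51]
contact_force: [-0.1, 1.1, -2.4]
opening: 0.105
```

Run:
```python
from h import *
s=snap('side'); crop(s,160,60,400,240,'p1d.png')
st=get_state(); print(st['q'].round(2),st['opening']*88,st['contact_force'].round(1)); go(.416,.316,.0235,2.5)
```

```text
[-0.92  0.76  0.32  1.99 -0.5   0.47 -0.2 ] 9.806109206950367 [ 1.2 -1.2 -2.1]
twist -0.006 (or 6.277) tool shift [ 0.1049 -0.0015 -0.0028] yaw now 2.1 q7 -0.20 p [0.418 0.313 0.128]
```

View pics/p1d.png

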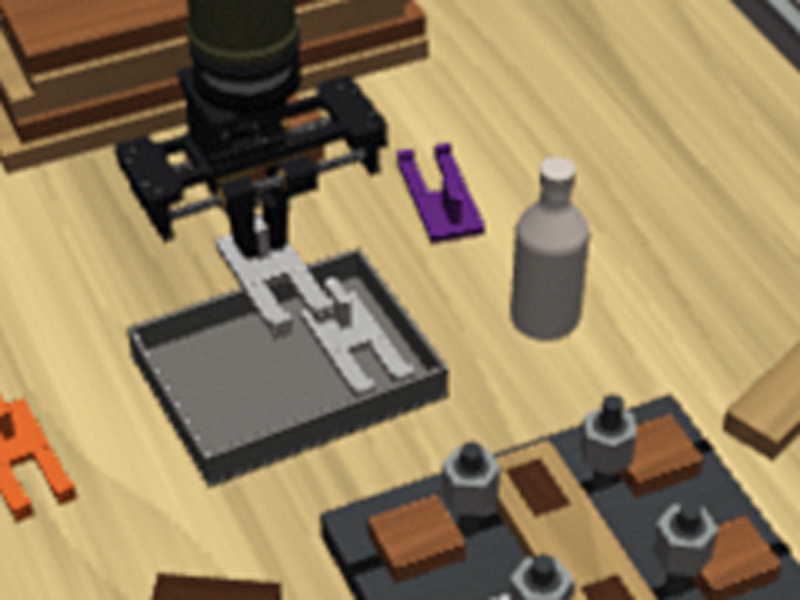

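Run:
```python
from h import *
s=snap('side')
for n,(u,v),z in [('heelL',(303,312),.015),('tipL',(358,390),.015),('tipR',(410,375),.015),('wall back',(360,253),.035),('wall left',(133,330),.035)]: print(n,plane(s,(160+u*.3,60+v*.3),z).round(3))
P=[(.418+a,.313+b,.016) for a in(-.025,.025) for b in(.032,-.08)]
print((proj(s,P)-[160,60])/.3)
```

```text
heelL [0.46  0.343 0.015]
tipL [0.466 0.243 0.015]
tipR [0.511 0.241 0.015]
wall back [0.523 0.369 0.035]
wall left [0.321 0.361 0.035]
[[225.93318764 333.331537  ]
 [277.20745134 425.65210886]
 [282.80957375 315.67917804]
 [336.19216045 406.32103148]]
```

>>> send_rows([
  [0.04,0.002,-0.0028],
  [0.04,0,0],
  [0.015,0,0],
  [0.007,0,0],
  [0.003,0,0],
  [0,0,0],
], twist=[0,0,0,0,0,0])

```text
clock: 46.08
tool_pos: [0.4192, 0.3184, 0.0241]
eef_rot: [0.49, 0.51, -0.489, 0.51]
contact_force: [0.4, -0.1, -1.1]
opening: 0.109
```

>>> send_rows([
  [0,0,0],
  [0,0,0],
  [0,0,0],
  [-0.02,0,0],
  [-0.05,0,0],
  [-0.05,0,0],
  [-0.05,0,0],
  [0,0,0],
], twist=[0,0,0,0,0,0,0,0], jaw=0.7)

```text
clock: 47.08
tool_pos: [0.4207, 0.3193, 0.1968]
eef_rot: [0.493, 0.509, -0.487, 0.51]
contact_force: [1.4, -0.0, -0.7]
opening: 0.303
```

Run:
```python
from h import *
s=snap('side'); crop(s,160,60,400,240,'p1e.png')
st=get_state(); print(st['q'].round(2),st['opening']*88,st['contact_force'].round(1)); go(.4315,-.041,.19,90)
```

```text
[-0.99  0.66  0.43  1.93 -0.44  0.64 -0.25] 26.25028553000847 [-0.4  0.2 -1.5]
twist -1.530 (or 4.753) tool shift [ 0.0039 -0.3598  0.0122] yaw now 2.3 q7 -0.25 p [0.419 0.319 0.195]
```

View pics/p1e.png

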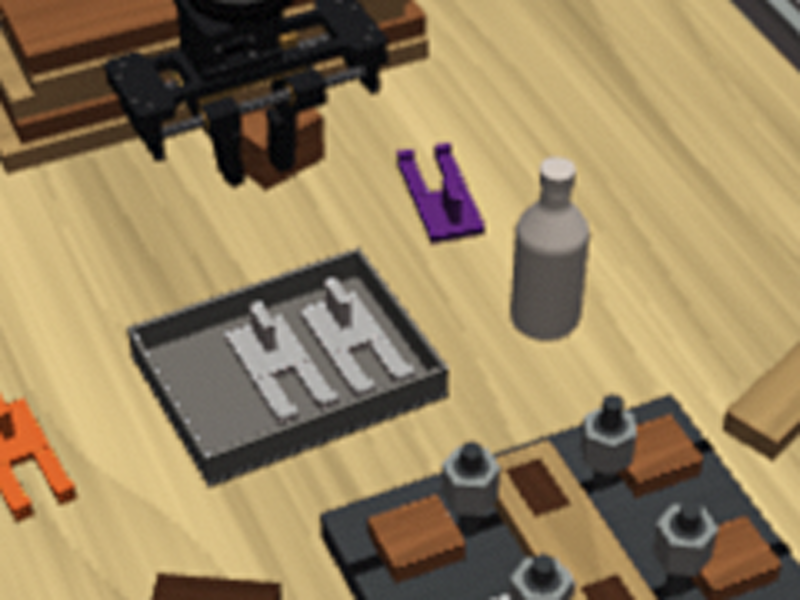

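Two clamps are flat and side by side in the tray at crop (283,360) and (355,335), with free floor on the left. Now clamp 2.

>>> send_rows([
  [0,0,0],
  [0,0,0],
  [0,0,0],
  [0,0,0],
  [0,0,0],
  [0,0,0],
  [0,0,0],
  [0,0,0],
  [0,0,0],
  [0,0.045,-0.0016],
  [0,0.045,-0.0016],
  [0,0.045,-0.0016],
  [0,0.045,-0.0016],
  [0,0.045,-0.0016],
  [0,0.045,-0.0016],
  [0,0.045,-0.0016],
  [0,0.045,-0.0016],
  [0,0,0],
  [0,0,0],
], twist=[0.179,0.179,0.179,0.179,0.179,0.179,0.179,0.179,0.179,0,0,0,0,0,0,0,0,0,0], jaw=0.5)

```text
clock: 49.5
tool_pos: [0.4306, -0.0412, 0.1924]
eef_rot: [-0.706, -0.0, 0.708, 0.0]
contact_force: [0.7, -0.5, 0.5]
opening: 0.505
```

Run:
```python
from h import *
t=snap('top'); crop(t,165,160,255,260,'r2tray.png',7)
st=get_state(); print(st['q'].round(2),st['opening']*88,st['contact_force'].round(1)); go(.4315,-.041,.067,-90)
```

```text
[-0.47  0.66  0.76  2.2  -0.84  0.61 -0.65] 44.09447347017887 [-0.  -0.4  0.2]
twist 0.001 (or -6.282) tool shift [ 0.1255  0.0005 -0.001 ] yaw now -89.9 q7 -0.65 p [ 0.431 -0.041  0.192]
```

View pics/r2tray.png

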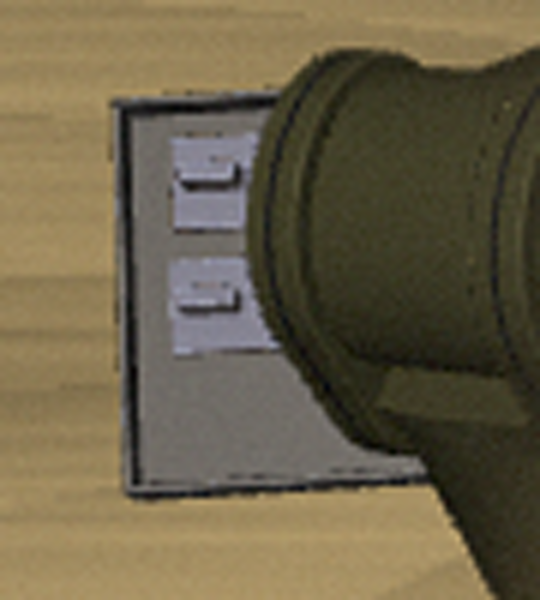

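>>> send_rows([
  [0.05,0,-0.001],
  [0.04,0,0],
  [0.022,0,0],
  [0.0135,0,0],
  [0,0,0],
], twist=[0,0,0,0,0])

```text
clock: 50.18
tool_pos: [0.4317, -0.0404, 0.0669]
eef_rot: [-0.706, -0.001, 0.708, -0.0]
contact_force: [0.5, -0.1, 0.6]
opening: 0.496
```

>>> send_rows([
  [0,0,0],
  [0,0,0],
  [0,0,0],
  [0,0,0],
  [0,0,0],
], twist=[0,0,0,0,0], jaw=1.0)

```text
clock: 50.8
tool_pos: [0.4326, -0.0415, 0.0681]
eef_rot: [0.707, 0.0, -0.707, -0.0]
contact_force: [-0.4, 1.1, 6.0]
opening: 0.11
```

Run:
```python
from h import *
s=snap('side'); crop(s,250,150,420,310,'p2.png')
st=get_state(); print(st['q'].round(2),st['opening']*88,st['contact_force'].round(1)); go(.4315,-.041,.067,-90)
```

```text
[-0.09  0.81  0.14  2.26 -0.98  0.12 -0.59] 9.391340013302539 [0.2 1.8 5.5]
twist 0.000 (or -6.283) tool shift [ 0.0011 -0.0005  0.0011] yaw now -90.0 q7 -0.59 p [ 0.433 -0.041  0.068]
```

View pics/p2.png

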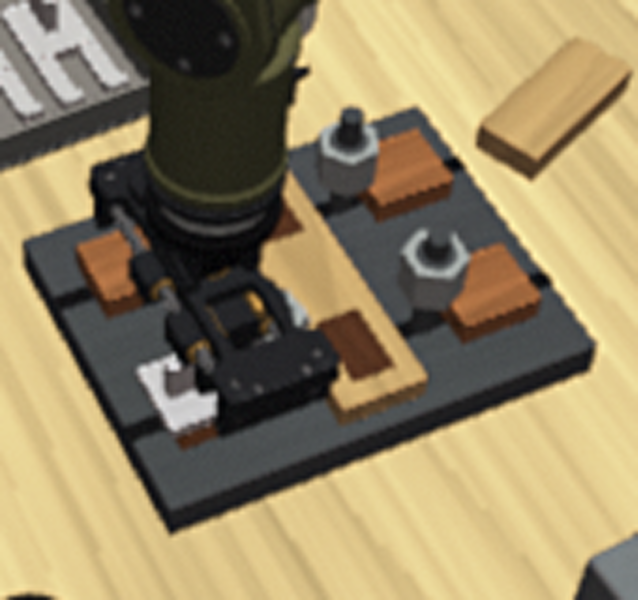

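>>> send_rows([
  [-0.001,0.0077,-0.0007],
  [0,0.0077,-0.0007],
  [0,0.0077,-0.0007],
  [0,0.0077,-0.0007],
  [0,0,0],
], twist=[-0.17,-0.17,-0.17,-0.17,0])

```text
clock: 51.48
tool_pos: [0.4425, -0.0709, 0.0686]
eef_rot: [-0.667, -0.235, 0.667, -0.235]
contact_force: [0.4, 0.6, -1.9]
opening: 0.109
```

Run:
```python
from h import *
st=get_state(); print(st['q'].round(2),st['opening']*88,st['contact_force'].round(1)); go(.4315,-.041,.067,2.5)
```

```text
[-0.01  0.81  0.11  2.22 -0.62  0.13 -0.21] 9.599368698000706 [ 0.4  0.6 -1.9]
twist -0.937 (or 5.346) tool shift [ 0.0016 -0.0097 -0.0304] yaw now -51.2 q7 -0.21 p [ 0.442 -0.071  0.069]
```

>>> send_rows([
  [0,0.0077,-0.0007],
  [0,0.0077,-0.0007],
  [0,0.0077,-0.0007],
  [0,0.0077,-0.0007],
  [0,0.0077,-0.0007],
  [0,0,0],
  [0,0,0.016],
  [0,0,0.016],
  [0,0,0.016],
  [0,0,0.016],
  [0,0,0],
], twist=[-0.17,-0.17,-0.17,-0.17,-0.17,0,0,0,0,0,0])

```text
clock: 52.85
tool_pos: [0.4735, -0.1533, 0.0688]
eef_rot: [-0.511, -0.488, 0.511, -0.489]
contact_force: [0.2, 0.6, -2.2]
opening: 0.106
```

Run:
```python
from h import *
s=snap('side'); crop(s,230,150,420,310,'p2b.png')
st=get_state(); print(st['q'].round(2),st['opening']*88,st['contact_force'].round(1)); go(.359,.266,.19,2.3)
```

```text
[ 0.19  0.83  0.04  2.08 -0.14  0.24  0.31] 9.585400097658495 [ 0.3  0.2 -2.4]
twist -0.083 (or 6.200) tool shift [-0.1212 -0.0977 -0.4221] yaw now -2.5 q7 0.31 p [ 0.474 -0.152  0.069]
```

View pics/p2b.png

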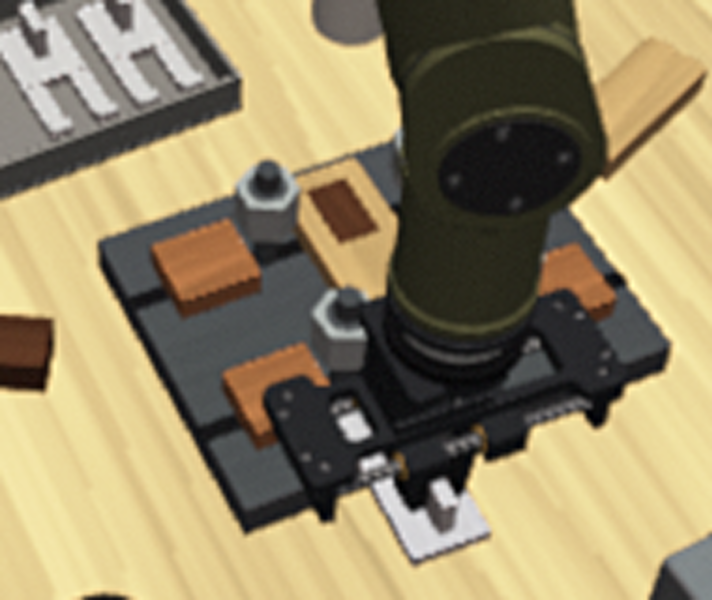

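>>> send_rows([
  [-0.03,0,0],
  [-0.05,0,0],
  [-0.05,0,0],
  [0,-0.0098,-0.0422],
  [0,-0.0098,-0.0422],
  [0,-0.0098,-0.0422],
  [0,-0.0098,-0.0422],
  [0,-0.0098,-0.0422],
  [0,-0.0098,-0.0422],
  [0,-0.0098,-0.0422],
  [0,-0.0098,-0.0422],
  [0,-0.0098,-0.0422],
  [0,-0.0098,-0.0422],
  [0,0,0],
  [0,0,0],
], twist=[0,-0.04,-0.043,0,0,0,0,0,0,0,0,0,0,0,0])

```text
clock: 54.78
tool_pos: [0.3573, 0.2662, 0.1987]
eef_rot: [0.489, 0.511, -0.489, 0.511]
contact_force: [-0.2, -0.3, -2.1]
opening: 0.112
```

Run:
```python
from h import *
s=snap('side'); crop(s,140,60,380,240,'p2c.png')
st=get_state(); print(st['q'].round(2),st['opening']*88,st['contact_force'].round(1)); go(.359,.266,.0235,2.3)
```

```text
[-0.88  0.55  0.21  2.14 -0.24  0.48 -0.44] 9.456454540701156 [-0.  -0.2 -2.2]
twist 0.001 (or -6.282) tool shift [ 0.1753  0.0014 -0.0005] yaw now 2.4 q7 -0.44 p [0.358 0.266 0.199]
```

View pics/p2c.png

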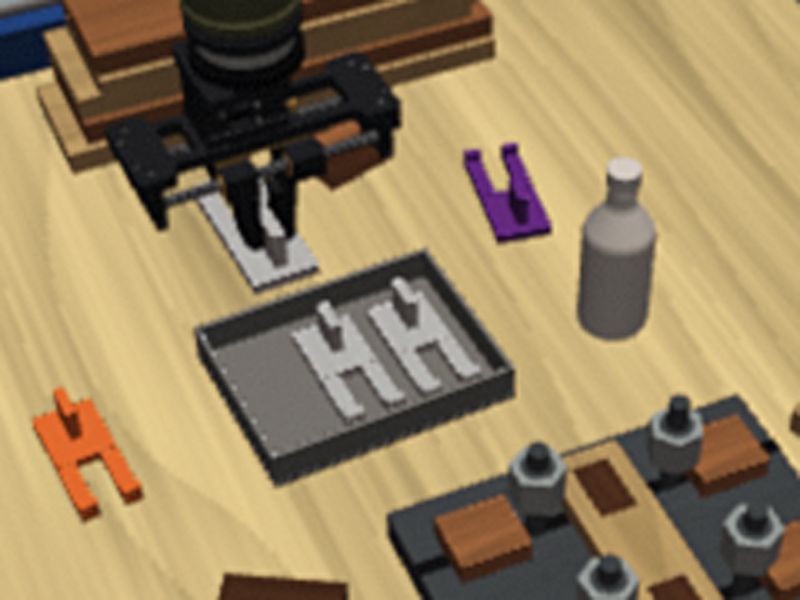

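At the near slot, q6 would reach its stop at floor height with the grip on the near side. I turn the clamp half round, so the fin and grip point sit further out.

>>> send_rows([
  [0,0,0],
  [0,0,0],
  [0,0,0],
  [0,0,0],
  [0,0,0],
  [0,0,0],
  [0,0,0],
  [0,0,0],
  [0,0,0],
  [0,0,0],
], twist=[-0.174,-0.174,-0.174,-0.174,-0.174,-0.174,-0.174,-0.174,-0.174,0])

```text
clock: 56.08
tool_pos: [0.3585, 0.265, 0.1988]
eef_rot: [-0.012, 0.707, 0.011, 0.707]
contact_force: [-0.7, -0.1, -1.0]
opening: 0.109
```

Run:
```python
from h import *
st=get_state(); print(st['q'].round(2),st['opening']*88,st['contact_force'].round(1)); go(.366,.325,.199,-177.7)
```

```text
[-0.58  0.54 -0.25  2.13  0.26  0.5   0.58] 9.58293771579431 [-0.7 -0.1 -1. ]
twist -1.578 (or 4.705) tool shift [-0.0002 -0.0099  0.0597] yaw now 91.9 q7 0.58 p [0.358 0.265 0.199]
```

>>> send_rows([
  [0,0,0],
  [0,0,0],
  [0,0,0],
  [0,0,0],
  [0,0,0],
  [0,0,0],
  [0,0,0],
  [0,0,0],
  [0,0,0],
  [0,-0.005,0.03],
  [0,-0.005,0.03],
  [0,0,0],
  [0,0,0],
], twist=[-0.175,-0.175,-0.175,-0.175,-0.175,-0.175,-0.175,-0.175,-0.175,0,0,0,0])

```text
clock: 57.7
tool_pos: [0.3656, 0.3252, 0.1984]
eef_rot: [0.51, -0.491, -0.509, -0.489]
contact_force: [0.5, -0.7, -2.5]
opening: 0.108
```

Run:
```python
from h import *
s=snap('side'); crop(s,140,60,380,240,'p2d.png')
st=get_state(); print(st['q'].round(2),st['opening']*88,st['contact_force'].round(1)); go(.365,.325,.0235,-177.7)
P=[(.365+a,.325+b,.016) for a in(-.025,.025) for b in(.032,-.08)]
print((proj(s,P)-[140,60])/.3)
```

```text
[-0.38  0.66 -0.71  1.99  0.64  0.73  1.69] 9.213029765053511 [-0.  -0.9 -2.3]
twist -0.001 (or 6.282) tool shift [0.175  0.0005 0.0004] yaw now -177.8 q7 1.69 p [0.366 0.325 0.198]
[[226.17837934 342.8048459 ]
 [274.64666106 436.04598268]
 [283.94029396 324.97899876]
 [334.59508914 416.51602319]]
```

View pics/p2d.png

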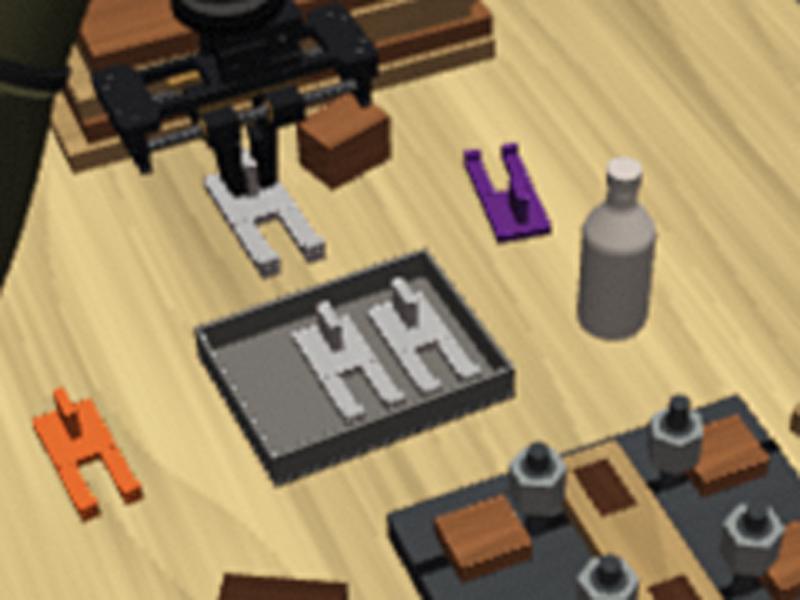

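>>> send_rows([
  [0.05,0,0],
  [0.05,0,0],
  [0.03,0,0],
  [0.02,0,0],
  [0,0,0],
], twist=[0,0,0,0,0])

```text
clock: 58.38
tool_pos: [0.3652, 0.3251, 0.0479]
eef_rot: [0.51, -0.491, -0.51, -0.489]
contact_force: [0.1, -0.6, -1.4]
opening: 0.108
```

Run:
```python
from h import *
st=get_state(); print(st['q'].round(2),st['opening']*88,st['contact_force'].round(1)); go(.365,.325,.0235,-177.7)
s=snap('side'); crop(s,140,60,380,240,'p2e.png')
```

```text
[-0.58  0.89 -0.41  2.09  1.    0.37  1.38] 9.471775212669534 [ 0.1 -0.6 -1.4]
twist 0.000 (or -6.283) tool shift [ 0.0244  0.0002 -0.0001] yaw now -177.7 q7 1.38 p [0.365 0.325 0.048]
```

View pics/p2e.png

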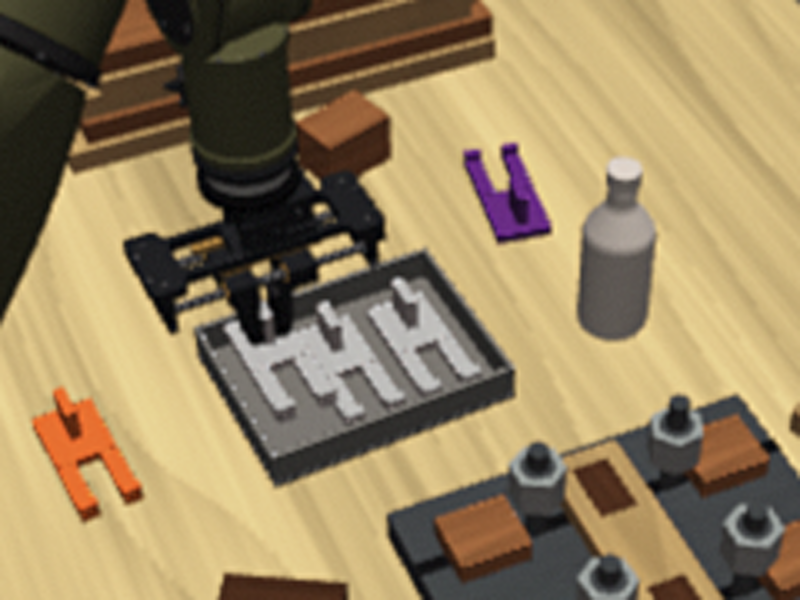

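>>> send_rows([
  [0.012,0.001,0],
  [0.008,0,0],
  [0.004,0,0],
  [0,0,0],
], twist=[0,0,0,0])

```text
clock: 58.92
tool_pos: [0.3645, 0.3268, 0.0246]
eef_rot: [0.51, -0.49, -0.51, -0.489]
contact_force: [-0.2, 0.2, -2.0]
opening: 0.111
```

>>> send_rows([
  [0,0,0],
  [0,0,0],
  [0,0,0],
  [-0.02,0,0],
  [-0.05,0,0],
  [-0.05,0,0],
  [-0.05,0,0],
  [0,0,0],
], twist=[0,0,0,0,0,0,0,0], jaw=0.72)

```text
clock: 59.92
tool_pos: [0.3659, 0.3284, 0.198]
eef_rot: [-0.51, 0.487, 0.51, 0.492]
contact_force: [0.4, 0.3, -0.8]
opening: 0.28
```

Run:
```python
from h import *
st=get_state(); print(st['q'].round(2),st['opening']*88,st['contact_force'].round(1)); go(.533,.0145,.19,180)
s=snap('side'); crop(s,140,60,380,240,'p2f.png')
```

```text
[-0.38  0.66 -0.72  1.99  0.66  0.72  1.68] 24.65279257258532 [ 0.4  0.3 -0.8]
twist 0.041 (or -6.243) tool shift [ 0.0071 -0.1671 -0.314 ] yaw now -177.7 q7 1.68 p [0.366 0.328 0.198]
```

View pics/p2f.png

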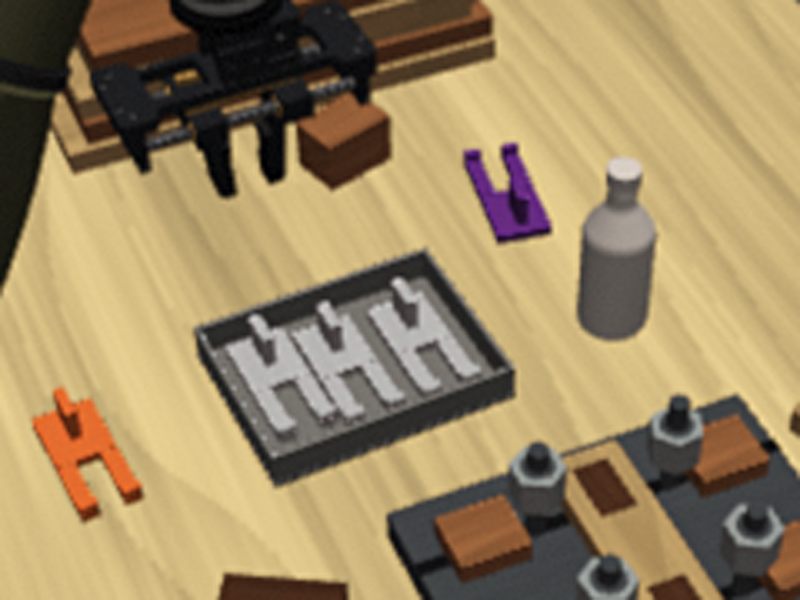

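Run:
```python
from h import *
s=snap('side'); crop(s,195,130,300,210,'z1.png',7.5); t=snap('top'); crop(t,165,160,255,260,'z2.png',6)
```

```text
(no output)
```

View pics/z1.png

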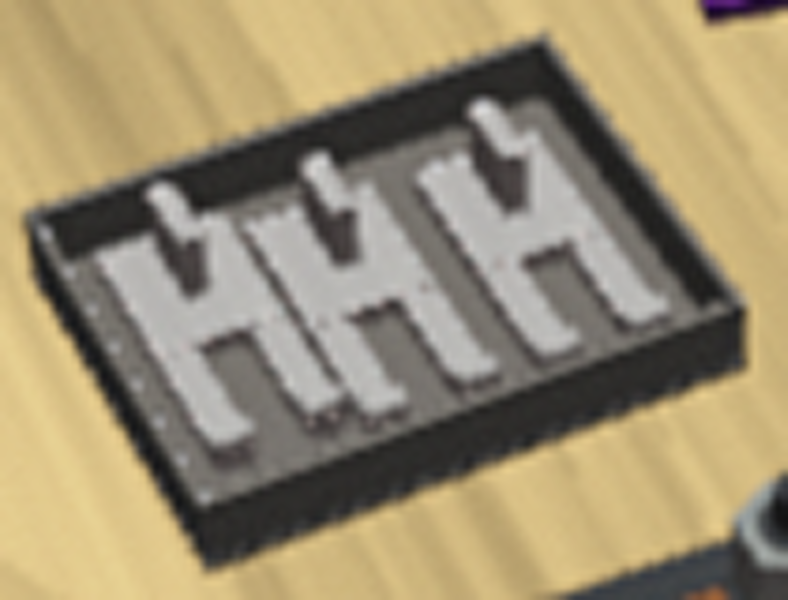

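View pics/z2.png

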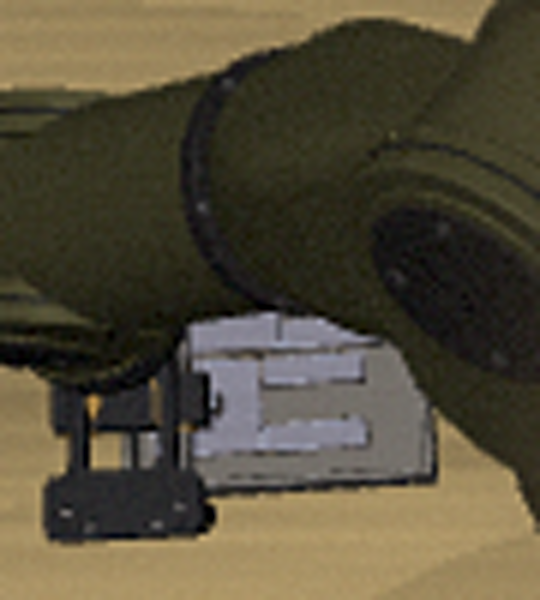

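The three clamps lie flat side by side, all fins up, with a thin gap between each pair. Next I go above the board.

>>> send_rows([
  [0,0,0],
  [0,0,0],
  [0,0,0],
  [0,0,0],
  [0,0,0],
  [0,0,0],
  [0,0,0],
  [0,0,0],
  [0,0,0],
  [0,0,0],
  [0,0,0],
  [0,0,0],
  [0,0,0],
  [0,0,0],
  [0,0,0],
  [0,0,0],
  [0,0,0],
  [0,0,0],
], twist=[0.1766,0.1766,0.1766,0.1766,0.1766,0.1766,0.1766,0.1766,0.1766,0.1766,0.1766,0.1766,0.1766,0.1766,0.1766,0.1766,0.1766,0.1766], jaw=0.05)

```text
clock: 62.32
tool_pos: [0.3639, 0.3258, 0.1934]
eef_rot: [-0.499, -0.499, 0.502, -0.5]
contact_force: [0.2, -0.6, -0.3]
opening: 0.953
```

>>> send_rows([
  [0,0.0239,0.0449],
  [0,0.0239,0.0449],
  [0,0.0239,0.0449],
  [0,0.0239,0.0449],
  [0,0.0239,0.0449],
  [0,0.0239,0.0449],
  [0,0.0239,0.0449],
  [0,0,0],
  [0,0,0],
], twist=[0,0,0,0,0,0,0,0,0])

```text
clock: 63.45
tool_pos: [0.532, 0.0137, 0.1935]
eef_rot: [0.498, 0.502, -0.5, 0.5]
contact_force: [-0.1, 0.1, 0.5]
opening: 0.951
```

Run:
```python
from h import *
st=get_state(); print(st['q'].round(2),st['opening']*88,st['contact_force'].round(1)); go(.533,.0145,.041,0)
s=snap('side'); crop(s,250,120,420,290,'b1.png'); t=snap('top'); crop(t,255,120,345,225,'b1t.png',6)
s0=dict(np.load('top0.npz'));k=90/514
c=np.array([plane(s0,(255+u*k,120+v*k),.05) for u,v in[(80,245),(447,247),(447,350),(80,350)]]); print('board top0',c.round(3),c.mean(0).round(3))
```

```text
[-0.18  0.64  0.12  1.9  -0.12  0.61  0.02] 83.67654767475118 [-0.1  0.1  0.5]
twist 0.005 (or -6.279) tool shift [ 0.1525  0.0015 -0.0009] yaw now 0.3 q7 0.02 p [0.532 0.014 0.193]
board top0 [[ 0.56   0.109  0.05 ]
 [ 0.557 -0.093  0.05 ]
 [ 0.499 -0.092  0.05 ]
 [ 0.501  0.109  0.05 ]] [0.529 0.008 0.05 ]
```

View pics/b1.png

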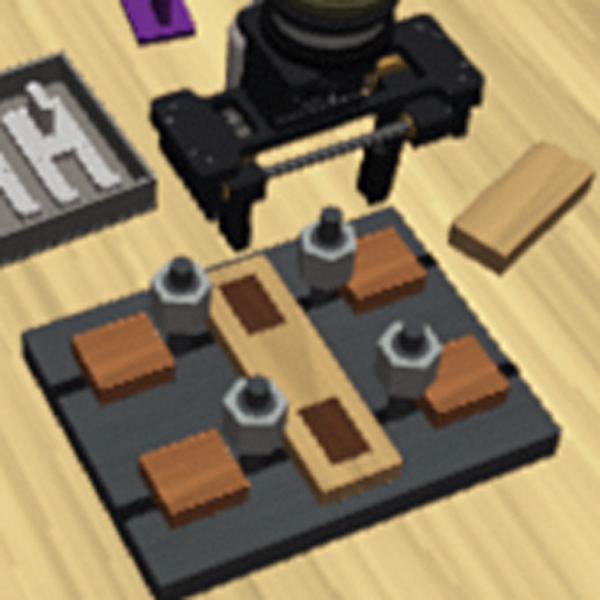

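View pics/b1t.png

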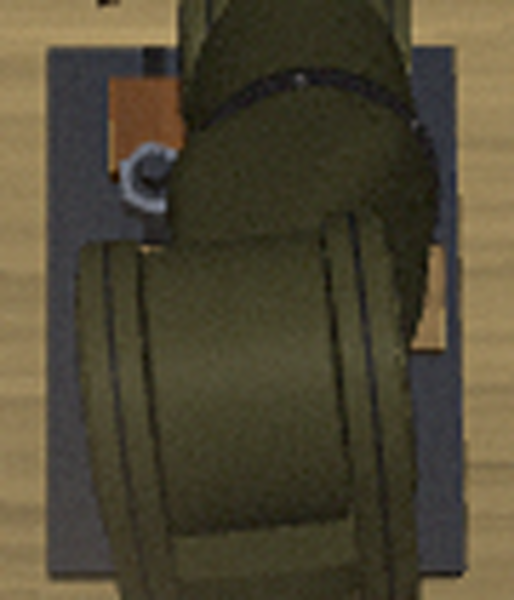

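>>> send_rows([
  [0.05,0.001,-0.001],
  [0.05,0,0],
  [0.03,0,0],
  [0.012,0,0],
  [0.01,0,0],
  [0,0,0],
], twist=[0,0,0,0,0,0])

```text
clock: 64.3
tool_pos: [0.5344, 0.0145, 0.0431]
eef_rot: [0.499, 0.501, -0.499, 0.501]
contact_force: [-0.4, 0.0, 0.5]
opening: 0.951
```

>>> send_rows([
  [0,0,0],
  [0,0,0],
  [0,0,0],
  [0,0,0],
], twist=[0,0,0,0], jaw=1.0, newtons=40)

```text
clock: 64.8
tool_pos: [0.5345, 0.0142, 0.0434]
eef_rot: [0.499, 0.501, -0.499, 0.501]
contact_force: [-1.2, 0.0, 5.5]
opening: 0.67
```

>>> send_rows([
  [-0.01,0,0],
  [-0.02,0,0],
  [-0.03,0,0],
  [-0.04,0,0],
  [-0.05,0,0],
  [0,0,0],
], twist=[0,0,0,0,0,0])

```text
clock: 65.55
tool_pos: [0.5365, 0.0141, 0.1963]
eef_rot: [0.501, 0.499, -0.497, 0.503]
contact_force: [0.0, 0.3, -2.5]
opening: 0.673
```

Run:
```python
from h import *
st=get_state(); print(st['q'].round(2),st['opening']*88,st['contact_force'].round(1)); go(.382,-.291,.19,-86.5)
s=snap('side'); crop(s,250,120,420,290,'b2.png')
```

```text
[-0.19  0.63  0.12  1.89 -0.13  0.61  0.02] 59.216294745316596 [ 0.   0.3 -2.5]
twist 1.514 (or -4.770) tool shift [0.005  0.2951 0.1729] yaw now 0.2 q7 0.02 p [0.536 0.014 0.196]
```

View pics/b2.png

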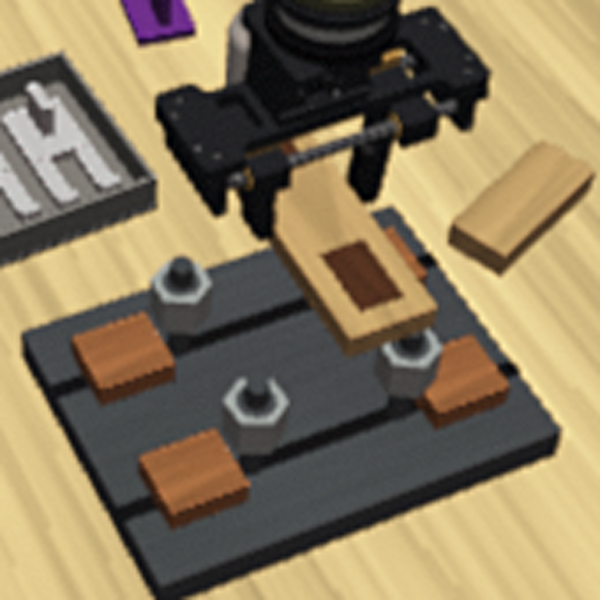

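>>> send_rows([
  [0,0,0],
  [0,0,0],
  [0,0,0],
  [0,0,0],
  [0,0,0],
  [0,0,0],
  [0,0,0],
  [0,0,0],
  [0,0,0],
  [0,0,0],
  [0,0.0381,0.0187],
  [0,0.0381,0.0187],
  [0,0.0381,0.0187],
  [0,0.0381,0.0187],
  [0,0.0381,0.0187],
  [0,0.0381,0.0187],
  [0,0.0381,0.0187],
  [0,0.0381,0.0187],
  [0,0,0],
  [0,0,0],
], twist=[0.168,0.168,0.168,0.168,0.168,0.168,0.168,0.168,0.17,0,0,0,0,0,0,0,0,0,0,0])

```text
clock: 68.1
tool_pos: [0.4032, -0.2983, 0.1922]
eef_rot: [-0.706, -0.023, 0.707, -0.022]
contact_force: [-0.3, -0.1, -2.3]
opening: 0.674
```

Run:
```python
from h import *
st=get_state(); print(st['q'].round(2),st['opening']*88,st['contact_force'].round(1)); go(.388,-.291,.044,-86.5)
s=snap('side'); crop(s,260,250,430,420,'b3.png'); t=snap('top','b3t.png')
```

```text
[ 0.26  0.65  0.47  2.   -0.5   0.6  -0.44] 59.32604058932804 [-0.3 -0.1 -2.3]
twist 0.002 (or -6.281) tool shift [ 0.1482 -0.008   0.0146] yaw now -86.4 q7 -0.44 p [ 0.403 -0.298  0.192]
```

View pics/b3.png

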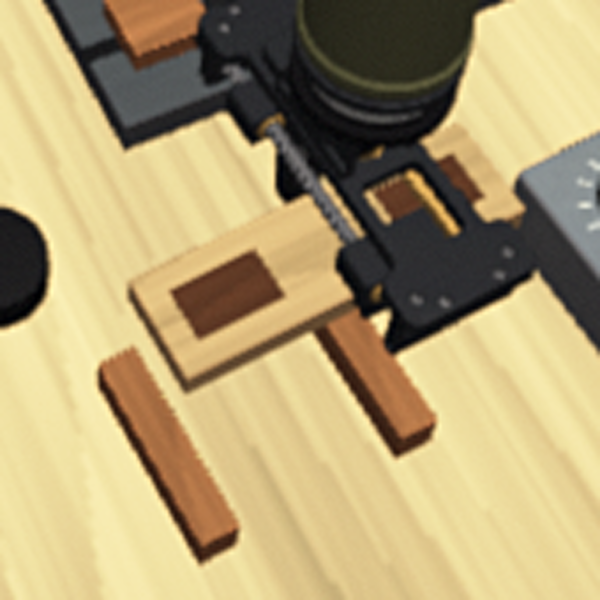

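View pics/b3t.png

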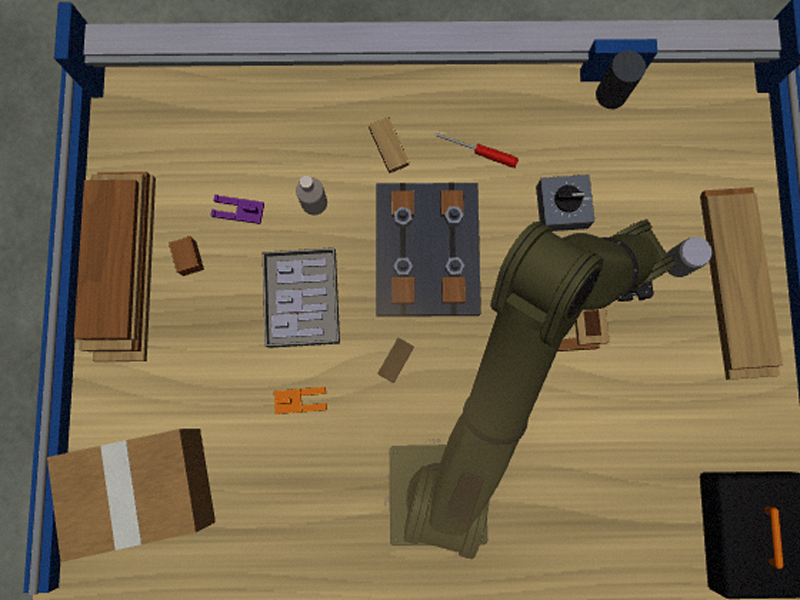

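>>> send_rows([
  [0,-0.008,0.0146],
  [0.04,0,0],
  [0.04,0,0],
  [0.03,0,0],
  [0.02,0,0],
  [0,0,0],
], twist=[0,0,0,0,0,0])

```text
clock: 68.95
tool_pos: [0.3884, -0.2905, 0.0617]
eef_rot: [-0.706, -0.023, 0.707, -0.021]
contact_force: [0.1, -0.5, -2.2]
opening: 0.676
```

Run:
```python
from h import *
st=get_state(); print(st['q'].round(2),st['opening']*88,st['contact_force'].round(1)); go(.388,-.291,.044,-86.5)
s=snap('side'); crop(s,260,250,430,420,'b4.png')
# sticker centres from side px in b3 crop (k=600/170)
k=170/600
for n,c in (('near',[(98,370),(135,347),(238,530),(200,548)]),('far',[(400,438),(435,418)])):
    P=np.array([plane(s,(260+u*k,250+v*k),.03) for u,v in c]); print(n,P.round(3).tolist(),P.mean(0).round(3))
```

```text
[ 0.43  0.85  0.19  2.12 -0.67  0.24 -0.29] 59.45087882103291 [ 0.1 -0.5 -2.2]
twist 0.002 (or -6.281) tool shift [0.0177 0.0005 0.0004] yaw now -86.4 q7 -0.29 p [ 0.388 -0.291  0.062]
near [[0.3, -0.242, 0.03], [0.325, -0.238, 0.03], [0.33, -0.358, 0.03], [0.307, -0.358, 0.03]] [ 0.316 -0.299  0.03 ]
far [[0.437, -0.35, 0.03], [0.461, -0.348, 0.03]] [ 0.449 -0.349  0.03 ]
```

View pics/b4.png

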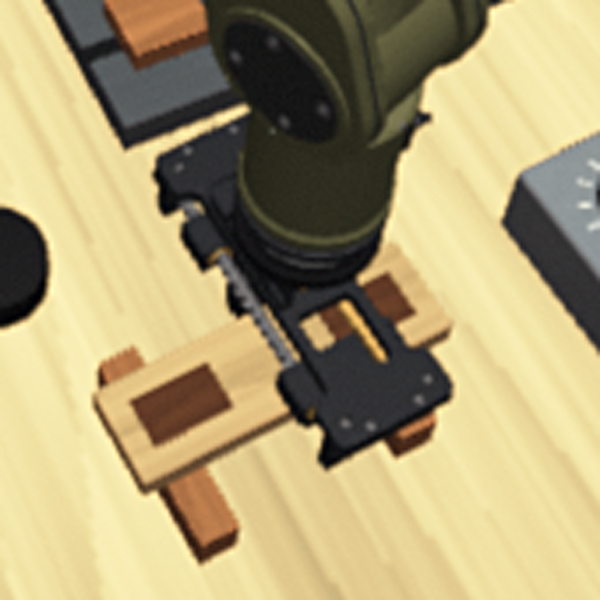

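>>> send_rows([
  [0.01,0,0],
  [0.006,0,0],
  [0.002,0,0],
  [0,0,0],
], twist=[0,0,0,0])

```text
clock: 69.5
tool_pos: [0.3884, -0.2921, 0.0448]
eef_rot: [0.707, 0.022, -0.707, 0.022]
contact_force: [0.7, 0.0, -1.3]
opening: 0.674
```

>>> send_rows([
  [0,0,0],
  [0,0,0],
  [0,0,0],
  [0,0,0],
  [-0.02,0,0],
  [-0.05,0,0],
  [-0.05,0,0],
  [-0.05,0,0],
  [0,0.05,-0.05],
  [0,0.06,-0.05],
  [0,0.06,-0.04],
  [0,0,0],
  [0,0,0],
], twist=[0,0,0,0,0,0,0,0,0,0,0,0,0], jaw=0.05)

```text
clock: 71.12
tool_pos: [0.5149, -0.428, 0.214]
eef_rot: [-0.706, -0.022, 0.707, -0.021]
contact_force: [-1.1, 0.3, -0.1]
opening: 0.95
```

Run:
```python
from h import *
st=get_state(); print(st['q'].round(2),st['opening']*88,st['contact_force'].round(1),st['tool_pos'].round(3))
s=snap('side','e1.png'); t=snap('top','e2.png')
```

```text
[ 0.36  0.84  0.54  1.46 -0.48  0.98 -0.49] 83.6073411373948 [-1.1  0.3 -0.1] [ 0.515 -0.428  0.214]
```

View pics/e1.png

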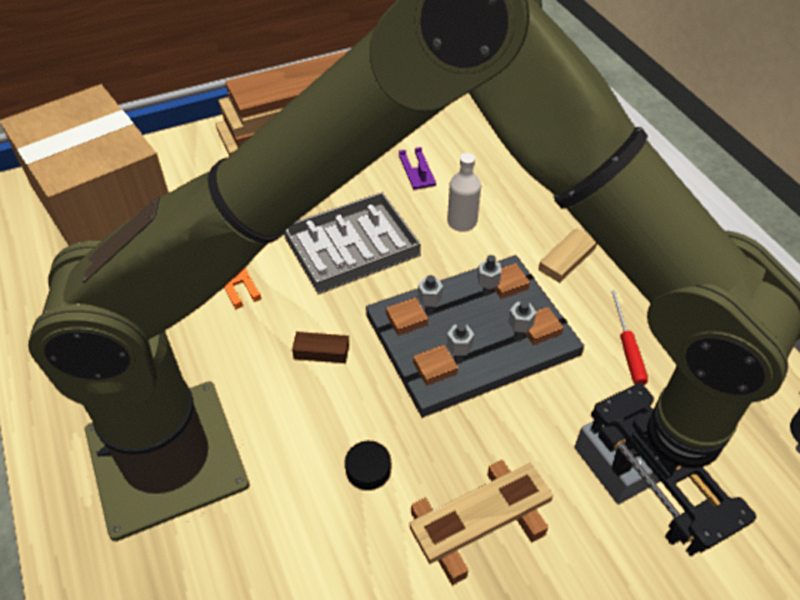

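View pics/e2.png

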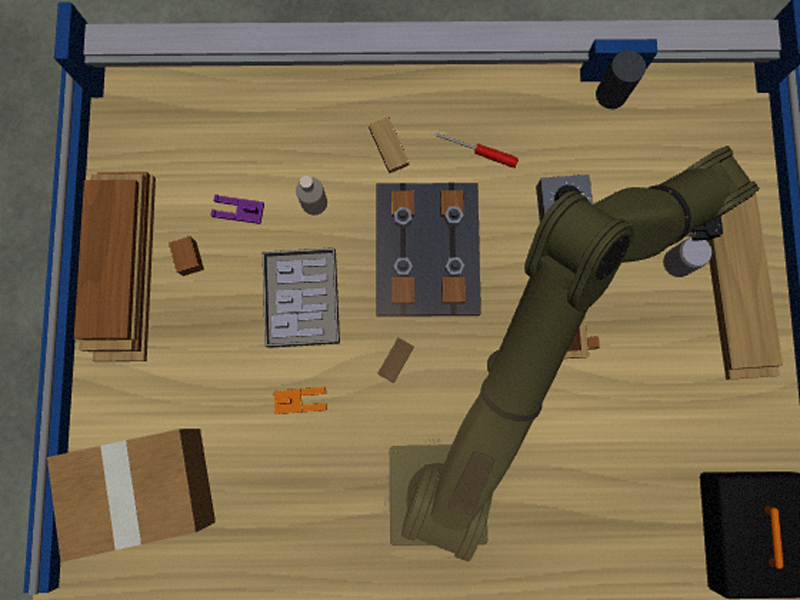

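Run:
```python
from h import *
s=snap('side'); crop(s,270,300,400,415,'e3.png',6)
P=np.array([plane(s,(u*.7,v*.7),.05) for u,v in[(410,528),(540,463),(552,492),(428,558)]])
print('board',P.round(3).tolist(),P.mean(0).round(3),'yaw',np.degrees(np.arctan2(*(P[1]-P[0])[1::-1])).round(1))
print('stickers mid side+top est: x .378-.382 y -.291, yaw ~3.5')
```

```text
board [[0.281, -0.278, 0.05], [0.494, -0.266, 0.05], [0.486, -0.313, 0.05], [0.286, -0.326, 0.05]] [ 0.387 -0.296  0.05 ] yaw 3.1
stickers mid side+top est: x .378-.382 y -.291, yaw ~3.5
```

View pics/e3.png

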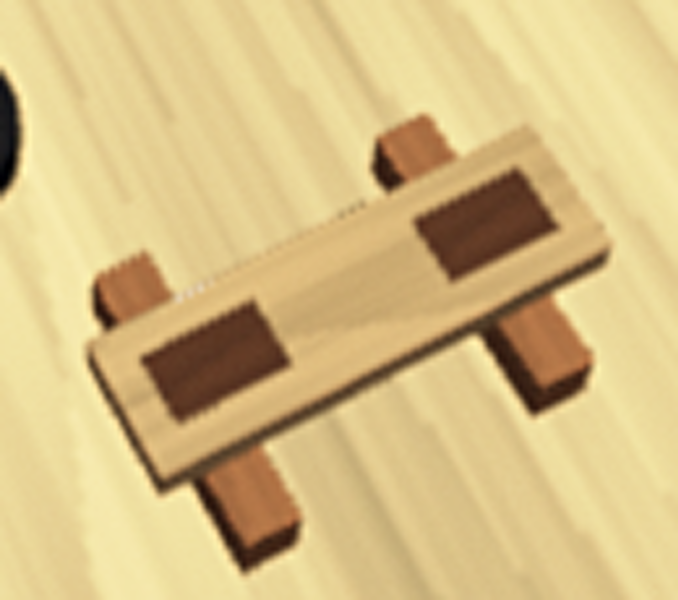

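The board lies flat and centred on both stickers: centre (0.387, −0.296) against (0.380, −0.291). The arm is clear, so I hand in.

```bash
python3 -c "
from plant import r; print(r.finish_job())"
```

```text
the job is handed in; nothing more can be done
None
```

I handed the job in after about 71 s on the robot's clock. The last pictures showed every step done, but no verdict came back.

**What I did**
- **Dial:** I turned it back to the long mark. It reads about 1.58 to 1.61 rad against 1.6, and a later top view still showed it on the mark.
- **Nuts:** I turned nuts 1, 2 and 4 clockwise to about 3.0 rad. Nut 3 had no clamp, so I left it alone.
- **Clamps:** All three lie flat and side by side in the grey tray with their fins up.
- **Board:** It lies flat across both stickers. Its centre is about 9 mm off and its angle is within about 1° of square.
- **Left alone:** The glue bottle and the orange and purple look-alikes look unmoved in the pictures. The arm was clear of everything at hand-in.

**What disagreed or went differently**
- **Camera offset:** The top camera placed things about 4 to 6 mm short in x. The grip on nut 1 and the side camera showed this, and I corrected for it.
- **Nut 4:** The grip was slightly loose, 37.3 mm against 36. The nut still rose enough and the clamp came out freely.
- **Tray:** It shifted about 2 cm while I was laying in the first clamp. I measured it again before placing the other two.
- **Clamps 1 and 2:** I swung each about its loosened stud and drew it out sideways, because a straight pull would have run the wrist into its joint stop.

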